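# Draw the strainers from a valve manifold with a pull hook

### The arm

A 6-joint arm with a two-finger parallel gripper is mounted at the origin on a cart in front of the work surface, level with it; the furniture and walls round the work are solid. World frame = base frame: x ahead of the robot, y to its left, z up, the work surface at z = 0. Lengths are in m, angles in rad, forces in N, time in s.
With the tool pointing down it reaches from about 0.35 to 0.975 m from the base axis. Payload 4.9 kg.
Tool frame: the origin (TCP) lies at the very end of the fingers, on their centre line; the grasp point (between the pads) lies 19 mm behind it; z points along the fingers, y is the line along which they close (so a half turn about z gives the same grasp; the last joint's range is limited). The gripper opens to 85 mm and grips with 20 to 120 N. Pads are 22 mm wide; open, the fingers measure 114 mm over their backs; the gripper's body (76 mm by 85 mm) begins 54 mm behind the grasp point. The pads swing forward as they close: fully open they stand 13 mm farther back than shut.
Start: joints at [-1.324, 0.053, 1.613, -0, 1.476, -0.119], TCP at [0.224, -0.584, 0.231] pointing down, gripper open.
Joint ranges: [-3.01, 3.01], [-1.01, 2.22], [0.06, 2.58], [-1.02, 4.17], [0.09, 2.62], [-3.14, 3.14]. Speed limits (rad/s): [2.57, 2.57, 3.14, 3.14, 3.14, 3.14].

### API

Orientations are given as a unit quaternion [w, x, y, z].
In Python, from plant import manip, vision, order gives the robot as it stands.
- The arm moves only by the tool play_rows, never from a script. Its argument "steps" is a list that holds one entry, the list of rows, each a list of 6 numbers: the shift along the tool's x, y, z in mm, then the turn, a rotation vector about the tool's x, y, z in degrees. A call has 1 to 12 rows; each row is the pose to reach, as a shift and turn from the pose commanded when the call began, along the tool's axes at that moment; what a row does not reach only later rows make up. A row lasts 1/12 s, in which the tool goes at most 41.7 mm and 7.16 degrees, less where a joint would pass 70% of its speed; a pose out of reach is approached as far as the arm can. A call with a gripper value outside its range is refused whole. "claw" is the gripper's target within -1 to 1 (fully open at 1, half-way at 0, shut at -1), set as the call begins (left out, the last holds). The fingers move at their own pace and stop on an object; the grip force is fixed at half the most. Time passes only in rows, so rows that repeat a pose let the fingers close. It gives the time, the measured TCP pose, the force, the opening and the grip force at its end, in the units of the state.
- manip.state(): the state, without advancing time (a new reading comes with each control period).
- vision.grab_frame(name): name is "side" or "top" or "wrist"; returns (picture, depth): 400x640x3 uint8, blue, green, red; 400x640 float32, m along the optical axis (not along the pixel's ray), 0 where there is no reading.
- vision.camera_info(name): a dict with "K" (3x3 intrinsics, pixels), "eye" and "orientation" of the camera in the world; the wrist camera has in their place "T_tool_cam" (4x4, takes a point from camera to tool coordinates, whose origin is the TCP and whose axes are the flange's). Camera axes: x right, y down, z forward; pixel columns grow to the right and rows downward; lengths in m; the calibration is good to about 2 mm. A picture is of the moment at which its call begins: read the wrist's pose just before it. camera_info takes no time and is no camera call.
- order.job_done(): hands the job in; it is judged then, once.
The state is a dict: "time": time; "joint_pos": joint angles; "joint_vel": joint speeds; "joint_efforts": joint torques, N m; "tool_pos": TCP position; "tool_rot": TCP orientation; "contact_force": force on the tool from outside, world axes, zero at the start; "ft_torque": the same for the moment, N m; "gripper_width": opening from 0.0 (shut) to 1.0 (fully open); "grasp_force": force on a finger pad.
Only numpy, scipy, OpenCV 4.12 (cv2) and the standard library are available. Lean on these libraries where they do the work, as an engineer would, in place of code of your own. Each camera call takes 0.05 s, during which the arm holds its last target. There are 200 camera calls.

### The job

Empty the aluminium manifold block: turn the clamp knob to free the keeper and slide the keeper fully open, then with the pull hook lift every strainer out of its deep bore by its wire bail and stand it upright on the floor of the steel drip tray, never touching a strainer with the gripper itself. Then hang the hook back on its stand, slide the keeper fully shut again and turn the knob back to clamp it; leave the other things on the bench where they lie.

Things in the scene. Friction and masses are not known exactly. Their poses are not given: they have to be found in the camera images.
- manifold: Fixed aluminium block 104 (x) x 276 (y) x 110 mm high on the bench, upright, turned only about the vertical. Origin: centre of its underside; y along its length. Three vertical blind bores, 54 mm diameter, 102 mm deep (floor 8 mm above the bench), in a row along y, mouths in the top face.
- bore0 (a point): Centre of the mouth of bore 0 in the manifold's top face (110 mm above the bench); in manifold coordinates (-12, -106) mm. strainer0, if present, starts in this bore, within 2 mm of its axis, its bail's apex 36 mm below the mouth.
- bore1 (a point): Centre of the mouth of bore 1 in the manifold's top face (110 mm above the bench); in manifold coordinates (-12, -35) mm. strainer1, if present, starts in this bore, within 2 mm of its axis, its bail's apex 36 mm below the mouth.
- bore2 (a point): Centre of the mouth of bore 2 in the manifold's top face (110 mm above the bench); in manifold coordinates (-12, 36) mm. strainer2, if present, starts in this bore, within 2 mm of its axis, its bail's apex 36 mm below the mouth.
- keeper (a joint): Slide of the steel keeper on top of the manifold, m: 0 = shut (its tongues, 16 mm wide, 6 mm thick, lie across the bores), 0.0355 = fully open at its stop (tongues between the bores), along the manifold's +y. About 2 N of friction; stays where left. The clamped knob's dog blocks it. Its bar along the manifold's rear (+x) edge has its top 118.5 mm above the bench.
- keeper_tab (a point): Top centre of the keeper's upright pull tab, moving with the keeper: tab 18 mm (manifold x) x 12 mm (manifold y), rising 25 mm above the bar, top at 143.5 mm above the bench. Frame parallel to the manifold's. Can be pinched from above across y, or pushed from the side.
- clamp_knob (a joint): Angle of the clamp knob on top of the manifold at its +y end, rad: 0 = clamped (its dog stands against the end of the keeper bar), 1.4 = free (end stop); grows counter-clockwise seen from above. Small friction (0.06 N m), stays where it is left. With the keeper open the dog cannot be swung back.
- knob_grip (a point): On the knob's vertical axis at mid-height of its upright grip bar, 145 mm above the bench. Grip bar 46 mm long, 14 mm wide, 28 mm tall (top at 157.5 mm; hub below it, up to 130.5 mm, 25 mm diameter). The point turns with the knob and has the manifold's axes at knob 0; the bar's length runs at 1.742 rad counter-clockwise from the point's x axis.
- strainer0: Brass-and-mesh strainer (one to three; an absent one has no pose), 160 g, upright in its bore at the start. Origin: centre of its flat underside; z up. Bottom flange 47 mm diameter, 6 mm thick; barrel 39 to 44 mm diameter up to z = 36 mm; above it a rigid wire arch (bail) in its own y-z plane, legs at y = -17 and +17 mm. A hook enters the bail along the strainer's x axis, from either side.
- strainer1: Brass-and-mesh strainer (one to three; an absent one has no pose), 160 g, upright in its bore at the start. Origin: centre of its flat underside; z up. Bottom flange 47 mm diameter, 6 mm thick; barrel 39 to 44 mm diameter up to z = 36 mm; above it a rigid wire arch (bail) in its own y-z plane, legs at y = -17 and +17 mm. A hook enters the bail along the strainer's x axis, from either side.
- strainer2: Brass-and-mesh strainer (one to three; an absent one has no pose), 160 g, upright in its bore at the start. Origin: centre of its flat underside; z up. Bottom flange 47 mm diameter, 6 mm thick; barrel 39 to 44 mm diameter up to z = 36 mm; above it a rigid wire arch (bail) in its own y-z plane, legs at y = -17 and +17 mm. A hook enters the bail along the strainer's x axis, from either side.
- bail0 (a point): Apex of the strainer's bail: centre line of its 4 mm round wire, on the strainer's axis at its z = 66 mm, axes of the strainer. The wire falls to z = 63 mm at y = 8 mm either way, 52 mm at y = 16 mm. Clear space under the apex: 28 mm, down to the barrel's top.
- bail1 (a point): Apex of the strainer's bail: centre line of its 4 mm round wire, on the strainer's axis at its z = 66 mm, axes of the strainer. The wire falls to z = 63 mm at y = 8 mm either way, 52 mm at y = 16 mm. Clear space under the apex: 28 mm, down to the barrel's top.
- bail2 (a point): Apex of the strainer's bail: centre line of its 4 mm round wire, on the strainer's axis at its z = 66 mm, axes of the strainer. The wire falls to z = 63 mm at y = 8 mm either way, 52 mm at y = 16 mm. Clear space under the apex: 28 mm, down to the barrel's top.
- pull_hook: Pull hook, 150 g, hanging upright on its stand at the start. Origin: on its shaft axis at the underside of its round collar (26 mm diameter, 5 mm thick); z up. Above the collar a rubber handle 24 mm (x) x 16 mm (y), z = 5 to 51 mm: grip it from above across y. Below, a 5 mm round shaft, then a foot that runs along +x and turns up to a tip (see hook_crotch).
- hook_crotch (a point): Floor of the hook's crotch, at x = 6.5, z = -75.5 mm of the hook, midway between shaft and tip; axes of the hook. Foot of 5 mm round wire (lowest point 5 mm below the crotch floor); the tip stands 13 mm along +x from the shaft axis, its top 7 mm above the crotch floor; the mouth between shaft and tip is 8 mm wide.
- hook_stand: Fixed steel stand; origin on the bench under the hanging point, upright, yaw only. Two prongs, 8 mm wide, 10 mm apart, run along its x from the open end at x = -20 mm to a post at x = 36 to 48 mm, tops 105 mm above the bench; lips 5 mm high, 3 mm thick stand on the open ends. Base plate 80 x 80 x 10 mm.
- hang_point (a point): Where the hook's origin belongs when it hangs: on top of and midway between the prongs, 105 mm above the bench; axes of the stand. The hook's shaft goes in from the stand's -x side with the collar carried over the lips, then is lowered. At the start the hook's x axis is within 0.15 rad of the stand's x.
- tray: Loose steel drip tray on four 16 mm rubber feet, 150 (x) x 180 (y) mm, rim 50 mm above the bench, 0.8 kg, open on top. Origin: centre of its footprint at bench height. Flat inner floor 19 mm above its origin, inside 144 x 174 mm: room for three strainers about 80 mm apart.
- polisher_disc (a point): Fixed obstacle: top of the upright disc of the polisher that lies between manifold and tray. The disc is 158 mm tall, 155 mm wide and 25 mm thick, its width running along (0.485, 0.875) in x, y; the polisher's body behind and right of it (towards (0.41, -0.21)) is up to 110 mm tall. Its cable on the bench is no obstacle.
- polisher_handle (a point): Fixed obstacle: top of the polisher's upright side handle, 34 mm in diameter, 231 mm tall.
- brake_pad: Bystander: a brake pad lying flat, 53 x 146 x 17 mm.
- masking_roll: Bystander: a roll of masking tape lying flat, 104 x 24 mm.
- pad_b: Bystander: a second brake pad lying flat, 53 x 146 x 17 mm.
Not all that is in view belongs to the job. What is shaped like the hook_stand but orange is not meant.

How it is judged:
By the outcome, as a careful person would: the job done as asked, in the order asked, and still so for the second after the job is handed in, with the robot touching nothing.
Of strainer0, strainer1, strainer2 only 1 to 3 are there at a start; the rules pass over those that are not, and their reading is None.
At some moment in a run one of tray may be knocked a few centimetres aside while the robot is not near it.
It also fails if it takes over 210 s, if anything falls off the work surface, if the arm or the gripper's body presses on something with over 40 N, if the wrist force passes 120 N, or if a joint passes its speed limit or range.

## Working session

There is one attempt and no reset: what is moved stays moved. The work goes in short steps, Python scripts to look and compute and a tool call to move; the robot and the scene stay as the last step left them, time stands still between calls to the robot, and variables do not carry over. Pictures are saved under pics/ and viewed, at most 14 in all, crops included, and the job is handed in when it is done.

Besides the shell and the picture viewer there is one more tool, called as name([rows], argument=value, ...), one row to a line, values as JSON. play_rows: Moves the arm, as the interface text tells. Its arguments: {"type":"object","properties":{"steps":{"type":"array"},"claw":{"type":"number"}},"required":["steps"]}

```bash
ls; mkdir -p pics; cat > h.py <<'E'
import numpy as np,cv2
from scipy.spatial.transform import Rotation as R
from plant import manip,vision,order
def q2R(q): return R.from_quat([q[1],q[2],q[3],q[0]]).as_matrix()
def cam(name,st=None):
    i=vision.camera_info(name);K=np.array(i['K'])
    if name=='wrist':
        st=st or manip.state();T=np.eye(4);T[:3,:3]=q2R(st['tool_rot']);T[:3,3]=st['tool_pos']
        T=T@np.array(i['T_tool_cam']);return K,T[:3,:3],T[:3,3]
    o=np.array(i['orientation']);return K,(q2R(o) if o.size==4 else o),np.array(i['eye'])
def grab(name,fn=None):
    st=manip.state();c=cam(name,st);im,d=vision.grab_frame(name)
    if fn: cv2.imwrite('pics/'+fn,im)
    return im,d,c
def ray(c,u,v,z):
    K,Rm,e=c;d=Rm@np.linalg.inv(K)@np.array([u,v,1.]);return e+d*(z-e[2])/d[2]
def cloud(d,c):
    K,Rm,e=c;v,u=np.mgrid[:d.shape[0],:d.shape[1]]
    p=np.stack([u,v,np.ones_like(u)],-1)@np.linalg.inv(K).T*d[...,None];return p@Rm.T+e
E
python3 - <<'E'
from h import *
print(manip.state())
for n in ('side','top'):
    im,d,c=grab(n,n+'0.png');print(n,c); np.savez(n+'0.npz',im=im,d=d,K=c[0],R=c[1],e=c[2])
print(vision.camera_info('wrist'))
E
```

```text
pics
{'time': 0.0, 'joint_pos': array([-1.32399678e+00,  5.33764954e-02,  1.61428610e+00, -1.72483480e-05,
        1.47597827e+00, -1.19021582e-01]), 'joint_vel': array([-0.00043208, -0.00080825,  0.00145836,  0.00065732,  0.00084542,
       -0.00040923]), 'joint_efforts': array([-1.14654864e-03, -3.93670321e+01, -3.70178211e+01, -2.08903957e-04,
        7.05042956e-03, -3.87562537e-06]), 'tool_pos': array([ 0.22340475, -0.5830504 ,  0.23005555]), 'tool_rot': array([-1.02146808e-03,  9.83317784e-01,  1.81893067e-01, -7.39516382e-05]), 'contact_force': array([-0.08568332, -0.37650085,  0.7040023 ]), 'ft_torque': array([ 0.02429819, -0.0368351 ,  0.01175953]), 'grasp_force': 0.0, 'gripper_width': 1.002302065135337}
side (array([[373.1783781 ,   0.        , 321.89836254],
       [  0.        , 373.1783781 , 194.60464353],
       [  0.        ,   0.        ,   1.        ]]), array([[ 0.30973696, -0.51007946,  0.80242256],
       [-0.95068951, -0.18024188,  0.2523932 ],
       [ 0.01588956, -0.84103021, -0.54075476]]), array([-0.35609185, -0.39832938,  0.73517357]))
top (array([[448.08439769,   0.        , 316.95146114],
       [  0.        , 448.08439769, 206.54768171],
       [  0.        ,   0.        ,   1.        ]]), array([[ 0.01774656, -0.94730805,  0.319832  ],
       [-0.99980814, -0.0141609 ,  0.01353341],
       [-0.00829119, -0.32001081, -0.94737761]]), array([ 0.05637999, -0.16911443,  1.522282  ]))
{'K': array([[287.73657182,   0.        , 318.06259223],
       [  0.        , 287.73657182, 200.44498366],
       [  0.        ,   0.        ,   1.        ]]), 'T_tool_cam': array([[ 3.56189114e-04, -9.62099060e-01, -2.72699965e-01,
         6.88727424e-02],
       [ 9.99999903e-01,  2.72428764e-04,  3.45015157e-04,
        -5.39307756e-04],
       [-2.57647444e-04, -2.72700062e-01,  9.62099064e-01,
        -1.42176011e-01],
       [ 0.00000000e+00,  0.00000000e+00,  0.00000000e+00,
         1.00000000e+00]])}
```

View pics/top0.png

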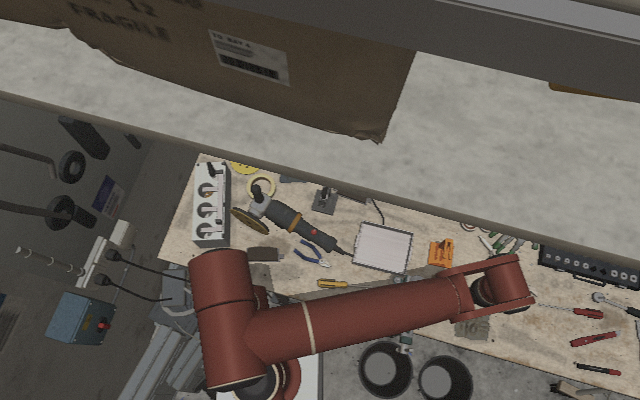

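View pics/side0.png

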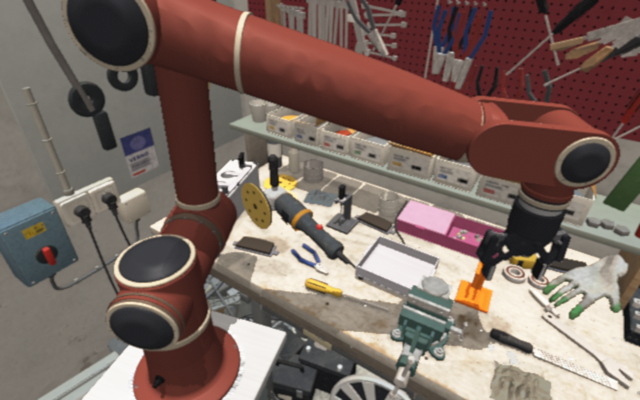

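The top view shows the manifold at about (211,200) with its knob near (212,170), the hook stand at (325,200), the tray at (382,247), and the polisher between them. The side view confirms this layout. Next I'll estimate poses from depth.

```bash
python3 - <<'E'
from h import *
f=np.load('top0.npz');c=(f['K'],f['R'],f['e']);im=f['im'];P=cloud(f['d'],c)
def rect(m,box,name):
    mm=np.zeros(m.shape,bool);u0,v0,u1,v1=box;mm[v0:v1,u0:u1]=True;m=m&mm
    q=P[m];r=cv2.minAreaRect((q[:,:2]*1000).astype(np.float32));print(name,m.sum(),r,np.median(q[:,2]))
z=P[...,2]
for v,u in [(260,250),(280,330),(247,382),(200,325),(170,212),(222,248),(190,258),(235,200),(186,264)]: print(u,v,P[v,u].round(3))
rect((z>.1)&(z<.122),(180,140,235,250),'manifold top')
rect((z>.13)&(z<.17),(180,140,228,250),'knob/tab')
rect((z>.038)&(z<.06),(345,210,420,275),'tray rim')
rect((z>.015)&(z<.03),(345,210,420,275),'tray floor')
rect((z>.095)&(z<.115),(305,180,345,220),'prongs')
rect((z>.005)&(z<.02),(305,180,345,220),'base')
rect((z>.12)&(z<.17),(305,180,345,220),'handle')
rect((z>.19)&(z<.24),(240,170,280,215),'phandle')
cv2.imwrite('pics/top0c.png',cv2.resize(im[140:280,170:430],None,fx=3,fy=3,interpolation=cv2.INTER_CUBIC))
E
```

```text
250 260 [0.37  0.079 0.009]
330 280 [ 0.303 -0.196  0.027]
382 247 [ 0.422 -0.374  0.015]
325 200 [ 0.558 -0.175  0.106]
212 170 [0.643 0.202 0.15 ]
248 222 [0.482 0.08  0.091]
258 190 [0.549 0.034 0.217]
200 235 [0.445 0.248 0.05 ]
264 186 [ 0.648  0.048 -0.003]
manifold top 1968 ((554.8978881835938, 199.19546508789062), (280.087646484375, 140.51535034179688), 3.5357859134674072) 0.11081586115612563
knob/tab 105 ((567.4131469726562, 191.66412353515625), (212.07058715820312, 19.165876388549805), 12.625555038452148) 0.15242559918955312
tray rim 310 ((415.2668151855469, -372.43060302734375), (189.70718383789062, 153.01637268066406), 76.8667221069336) 0.04820917634906319
tray floor 1849 ((445.8877868652344, -364.54327392578125), (206.67250061035156, 208.6470184326172), 75.77176666259766) 0.019490142400178545
prongs 64 ((580.0418701171875, -170.68072509765625), (25.630083084106445, 57.974365234375), 74.19561004638672) 0.10579734477529812
base 436 ((590.1178588867188, -171.98716735839844), (141.27920532226562, 142.14093017578125), 86.46099853515625) 0.00948581099250767
handle 46 ((570.926513671875, -168.4547119140625), (23.471172332763672, 13.233935356140137), 0.8402301669120789) 0.15209106532161687
phandle 110 ((551.328369140625, 43.71380615234375), (31.067840576171875, 31.945674896240234), 55.55546951293945) 0.2232864404237037
```

View pics/top0c.png

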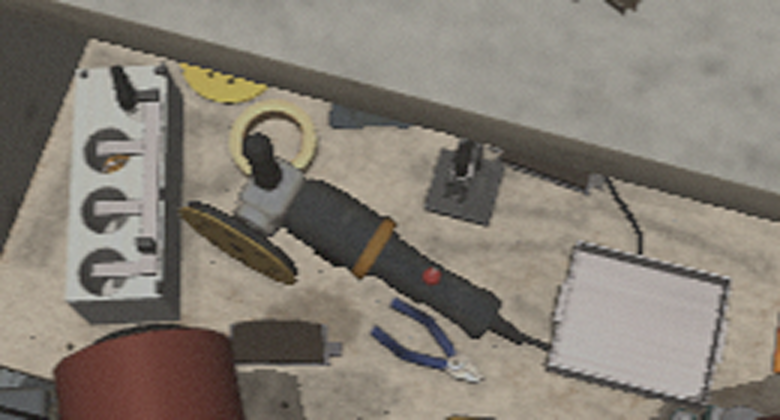

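```bash
cat >> h.py <<'E'
def go(pos,yx=None,st=None):
    """tool-frame shift (mm) and z-turn (deg) to reach world pos, vertical, tool x yaw yx (deg)"""
    st=st or manip.state();Rt=q2R(st['tool_rot']);p=np.array(st['tool_pos'])
    sh=Rt.T@(np.array(pos)-p)*1000
    if yx is None: yx=np.degrees(np.arctan2(Rt[1,0],Rt[0,0]))
    a=np.radians(yx);G=np.array([[np.cos(a),np.sin(a),0],[np.sin(a),-np.cos(a),0],[0,0,-1]])
    rv=np.degrees(R.from_matrix(Rt.T@G).as_rotvec());print('go',pos,yx,'->',sh.round(1),rv.round(1))
def stat():
    s=manip.state();Rt=q2R(s['tool_rot']);print('t',round(s['time'],1),'p',(s['tool_pos']*1000).round(1),'yx',np.degrees(np.arctan2(Rt[1,0],Rt[0,0])).round(1),'tilt',np.degrees(np.arccos(-Rt[2,2])).round(2),'F',s['contact_force'].round(1),'w',round(s['gripper_width'],3),'gf',round(s['grasp_force'],1));return s
E
python3 - <<'E'
from h import *
f=np.load('top0.npz');c=(f['K'],f['R'],f['e']);P=cloud(f['d'],c)
for u,v in [(150,110),(250,125),(100,100),(380,135),(450,180),(250,60),(250,150),(400,200)]: print(u,v,P[v,u].round(3))
g=np.load('side0.npz');Q=cloud(g['d'],(g['K'],g['R'],g['e']))
for u,v in [(240,125),(340,160),(600,220),(290,125),(420,190)]: print('s',u,v,Q[v,u].round(3))
stat();go([.5,-.1,.45],0);go([.56,.13,.42],90)
E
```

```text
150 110 [0.383 0.077 0.969]
250 125 [ 0.362 -0.066  0.968]
100 100 [0.399 0.15  0.969]
380 135 [ 0.333 -0.242  0.998]
450 180 [ 0.285 -0.338  0.965]
250 60 [ 0.373 -0.084  1.097]
250 150 [ 0.324 -0.068  0.968]
400 200 [ 0.259 -0.272  0.953]
s 240 125 [0.798 0.29  0.196]
s 340 160 [ 0.671 -0.133  0.186]
s 600 220 [ 0.537 -0.817  0.211]
s 290 125 [0.75  0.068 0.246]
s 420 190 [ 0.825 -0.392  0.037]
t 0.1 p [ 223.4 -583.1  230.2] yx 21.0 tilt 0.11 F [ 0.  -0.8 -0.6] w 1.002 gf 0.0
go [0.5, -0.1, 0.45] 0 -> [ 431.1 -352.6 -219. ] [-0.1  0.  21. ]
go [0.56, 0.13, 0.42] 90 -> [ 569.4 -545.9 -188.7] [ -0.1  -0.1 -69. ]
```

play_rows([
  [[36,-29,-20,0,0,2],[72,-59,-40,0,0,4],[108,-88,-60,0,0,6],[144,-118,-80,0,0,8],[180,-147,-100,0,0,10],[215,-176,-120,0,0,12],[251,-206,-140,0,0,14],[287,-235,-155,0,0,16],[323,-264,-170,0,0,18],[359,-294,-180,0,0,20],[395,-323,-190,0,0,21],[395,-323,-190,0,0,21]],
])

```text
time: 1.1
tool_pos: [0.4554, -0.1769, 0.4098]
tool_rot: [0.0, 1.0, -0.001, 0.0]
contact_force: [-1.0, 0.1, 0.8]
gripper_width: 1.0
grasp_force: 0.0
```

```bash
python3 - <<'E'
from h import *
stat();grab('wrist','w1.png')
go([.5,.2,.36],90);go([.52,.13,.36],0)
E
```

```text
t 1.1 p [ 455.4 -176.9  409.8] yx -0.1 tilt 0.01 F [-1.   0.1  0.8] w 1.0 gf 0.0
go [0.5, 0.2, 0.36] 90 -> [  43.9 -371.    53.8] [  0.1  -0.4 -89.6]
go [0.52, 0.13, 0.36] 0 -> [  63.4 -300.8   53.7] [-0.2 -0.3  0.4]
```

View pics/w1.png

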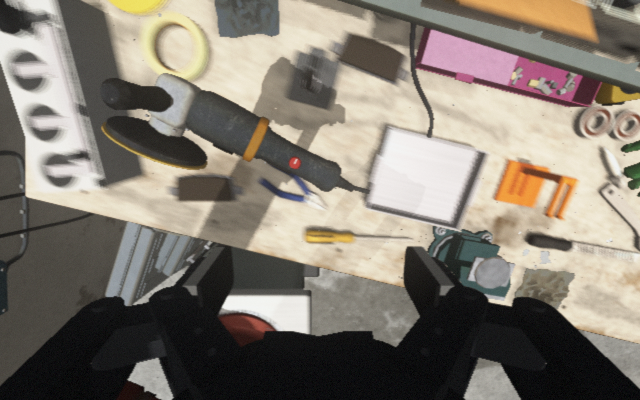

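The wrist view shows the hook stand at (315,75), the tray at (425,175), the manifold at the left edge, and the polisher at (230,120). I'm moving above the manifold.

play_rows([
  [[2,-37,3,0,0,0],[4,-74,6,0,0,0],[6,-111,9,0,0,0],[8,-148,12,0,0,0],[10,-185,15,0,0,0],[12,-222,18,0,0,0],[14,-259,21,0,0,0],[16,-296,24,0,0,0],[18,-333,27,0,0,0],[20,-370,30,0,0,0],[20,-377,30,0,0,0],[20,-377,30,0,0,0]],
])

```text
time: 2.15
tool_pos: [0.4747, 0.1998, 0.3782]
tool_rot: [0.0, 1.0, 0.002, -0.001]
contact_force: [-0.3, -1.0, 0.0]
gripper_width: 1.001
grasp_force: 0.0
```

```bash
python3 - <<'E'
from h import *
stat();im,d,c=grab('wrist','w2.png');np.savez('w2.npz',im=im,d=d,K=c[0],R=c[1],e=c[2])
P=cloud(d,c);z=P[...,2]
print(c[2])
m=(abs(z-.11)<.006)
m[250:]=0
n,l,s,ce=cv2.connectedComponentsWithStats(m.astype(np.uint8))
k=1+s[1:,4].argmax();q=P[l==k];print(cv2.minAreaRect((q[:,:2]*1000).astype(np.float32)),np.median(q[:,2]))
E
```

```text
t 2.1 p [474.7 199.8 378.2] yx 0.2 tilt 0.13 F [-0.3 -1.   0. ] w 1.001 gf 0.0
[0.54374282 0.20061794 0.52025525]
((551.0746459960938, 214.74569702148438), (274.73883056640625, 104.32173156738281), 3.6269047260284424) 0.10954628746821843
```

View pics/w2.png

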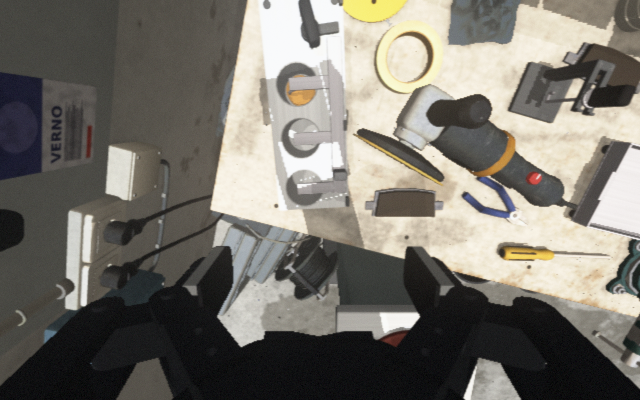

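The manifold fits a 275x104 mm rectangle well. The knob is at about (308,22), and the bores are at (297,82), (300,135) and (305,185). Next: bore contents, knob and tab.

```bash
cat >> h.py <<'E'
A=np.radians(3.63);MY=np.array([np.cos(A),np.sin(A),0]);MX=np.array([np.sin(A),-np.cos(A),0]);MC=np.array([.5511,.2147,0])
def man(x,y,z): return MC+(x*MX+y*MY)/1000+np.array([0,0,z/1000])
def toman(P): d=P-MC; return np.stack([d@MX*1000,d@MY*1000,P[...,2]*1000],-1)
def proj(c,p):
    K,Rm,e=c;q=K@(Rm.T@(np.asarray(p)-e));return q[:2]/q[2]
E
python3 - <<'E'
from h import *
f=np.load('w2.npz');c=(f['K'],f['R'],f['e']);im=f['im'];M=toman(cloud(f['d'],c))
for i,y in enumerate((-106,-35,36)):
    b=(np.hypot(M[...,0]+12,M[...,1]-y)<26); u,v=proj(c,man(-12,y,110))
    zz=M[b][:,2];print(i,u.round(),v.round(),np.histogram(zz,[-20,0,20,40,50,60,70,80,95,120,130])[0], man(-12,y,110))
z=M[...,2]
k=(abs(M[...,0])<60)&(abs(M[...,1])<150)
for n,lo,hi in (('knobtop',148,165),('tabtop',134,147)):
    q=M[k&(z>lo)&(z<hi)];print(n,len(q),cv2.minAreaRect(q[:,:2].astype(np.float32)),np.median(q[:,2]))
q=M[k&(z>134)&(z<147)&(M[...,1]<60)];print('tab',len(q),q.mean(0), np.ptp(q,axis=0))
q=M[k&(z>148)];r=q[:,:2]-q[:,:2].mean(0);w,V=np.linalg.eigh(r.T@r);print('knobdir',V[:,1],q.mean(0))
cv2.imwrite('pics/w2c.png',cv2.resize(im[50:215,250:360],None,fx=5,fy=3.6*5/3.6,interpolation=cv2.INTER_CUBIC)[:600] if 0 else cv2.resize(im[55:213,255:355],None,fx=3.7,fy=3.7,interpolation=cv2.INTER_CUBIC))
E
```

```text
0 304.0 189.0 [  0 295   3   8  11  19  14  33 315   0] [0.44455291 0.21996474 0.11      ]
1 301.0 139.0 [  0 411  12   6   4   7   7  11 325   0] [0.51541046 0.22445997 0.11      ]
2 297.0 85.0 [  0  53   0 341   3  10   3   1 363   0] [0.58626802 0.2289552  0.11      ]
knobtop 573 ((10.204608917236328, 96.73938751220703), (14.052970886230469, 45.13774108886719), 13.742768287658691) 156.5743959883746
tabtop 169 ((23.905527114868164, 12.38531494140625), (17.79006576538086, 206.90113830566406), 8.948497772216797) 142.6768437249874
tab 126 [ 38.64908428 -82.86397647 142.46806243] [17.20153727 12.50440545  9.76154885]
knobdir [-0.99737875 -0.0723576 ] [ -5.62391535 -61.54305279 452.5594057 ]
```

View pics/w2c.png

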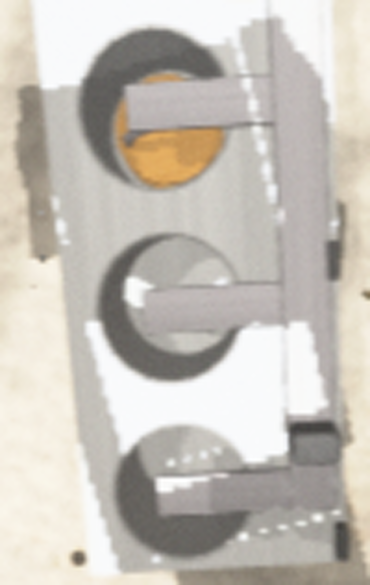

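Only bore 2 holds a strainer (brass at 44 mm); bores 0 and 1 are empty down to the floor. The knob is at manifold (10.2, 96.7) and the tab at (38.6, -82.9). Going to the knob.

play_rows([
  [[25,-2,20,0,0,-2],[55,-4,45,0,0,-4],[85,-6,70,0,0,-6],[115,-8,95,0,0,-8],[140,-9,115,0,0,-10],[160,-10,135,0,0,-12],[173,-10,155,0,0,-13],[173.5,-10,175,0,0,-13.2],[173.5,-10,185,0,0,-13.2],[173.5,-10,185,0,0,-13.2]],
])

```text
time: 3.03
tool_pos: [0.6474, 0.2057, 0.1907]
tool_rot: [0.0, 0.994, 0.113, -0.003]
contact_force: [-0.7, -0.0, -0.8]
gripper_width: 0.996
grasp_force: 0.0
```

```bash
python3 - <<'E'
from h import *
stat();im,d,c=grab('wrist');M=toman(cloud(d,c));z=M[...,2]
m=(z>150)&(z<162)&(abs(M[...,0]-10)<40)&(abs(M[...,1]-97)<40);m[260:]=0
q=M[m];print(len(q),q.mean(0),cv2.minAreaRect(q[:,:2].astype(np.float32)),man(10.2,96.7,0))
go(man(10.2,96.7,135),13.4)
E
```

```text
t 3.0 p [647.4 205.7 190.7] yx 13.0 tilt 0.36 F [-0.7 -0.  -0.8] w 0.996 gf 0.0
1402 [  9.45582485  99.78906731 156.60800554] ((9.680509567260742, 98.22319030761719), (13.976038932800293, 45.640201568603516), 13.730438232421875) [0.64825179 0.21064284 0.        ]
go [0.64825179 0.21064284 0.135     ] 13.4 -> [ 1.3 -4.1 58.2] [ 0.   0.2 -0.3]
```

play_rows([
  [[1,-2,14,0,0,-2],[2,-4,28,0,0,-3],[2,-4,42,0,0,-3],[2,-4,52,0,0,-3],[2,-4,57,0,0,-3],[2,-4,57,0,0,-3]],
])

```text
time: 3.58
tool_pos: [0.6486, 0.2121, 0.1353]
tool_rot: [0.0, 0.99, 0.14, -0.002]
contact_force: [-0.8, -0.3, -0.3]
gripper_width: 0.997
grasp_force: 0.0
```

play_rows([
  [[0,0,0,0,0,0],[0,0,0,0,0,0],[0,0,0,0,0,0],[0,0,0,0,0,0],[0,0,0,0,0,0],[0,0,0,0,0,0],[0,0,0,0,0,0],[0,0,0,0,0,0]],
], claw=-1)

```text
time: 4.25
tool_pos: [0.6503, 0.2115, 0.1382]
tool_rot: [0.001, 0.99, 0.14, 0.0]
contact_force: [-0.3, -5.0, 3.6]
gripper_width: 0.149
grasp_force: 60.3
```

```bash
python3 - <<'E'
from h import *
s=stat();print(toman(np.array(s['tool_pos'])))
E
```

```text
t 4.2 p [650.3 211.5 138.2] yx 16.1 tilt 0.1 F [-0.3 -5.   3.6] w 0.149 gf 60.3
[  9.47547167  98.78914622 138.2469004 ]
```

play_rows([
  [[0,0,0,0,0,-6],[0,0,0,0,0,-12],[0,0,0,0,0,-18],[0,0,0,0,0,-24],[0,0,0,0,0,-30],[0,0,0,0,0,-36],[0,0,0,0,0,-42],[0,0,0,0,0,-48],[0,0,0,0,0,-54],[0,0,0,0,0,-60],[0,0,0,0,0,-65],[0,0,0,0,0,-65]],
])

```text
time: 5.25
tool_pos: [0.6497, 0.2119, 0.1383]
tool_rot: [0.0, 0.759, 0.651, -0.0]
contact_force: [-3.7, -3.3, 4.5]
gripper_width: 0.144
grasp_force: 60.5
```

play_rows([
  [[0,0,0,0,0,-4],[0,0,0,0,0,-8],[0,0,0,0,0,-12],[0,0,0,0,0,-14],[0,0,0,0,0,-14],[0,0,0,0,0,-14]],
])

```text
time: 5.75
tool_pos: [0.6495, 0.2119, 0.1382]
tool_rot: [-0.0, 0.676, 0.737, -0.001]
contact_force: [-3.8, -4.8, 4.9]
gripper_width: 0.145
grasp_force: 61.1
```

```bash
python3 - <<'E'
from h import *
s=stat();print(toman(np.array(s['tool_pos'])),s['ft_torque'])
E
```

```text
t 5.8 p [649.5 211.9 138.2] yx 94.9 tilt 0.07 F [-3.8 -4.8  4.9] w 0.145 gf 61.1
[  8.98778987  98.05865996 138.24541595] [-0.6423802   0.68272782 -0.76377978]
```

play_rows([
  [[0,0,0,0,0,0],[0,0,0,0,0,0],[0,0,0,0,0,0],[0,0,0,0,0,0],[0,0,-20,0,0,0],[0,0,-45,0,0,0],[0,0,-70,0,0,0],[0,0,-80,0,0,0],[0,0,-80,0,0,0]],
], claw=1)

```text
time: 6.5
tool_pos: [0.6517, 0.213, 0.2216]
tool_rot: [0.002, 0.675, 0.738, 0.003]
contact_force: [-0.2, 0.5, 1.0]
gripper_width: 0.999
grasp_force: 0.0
```

```bash
python3 - <<'E'
from h import *
s=stat();f=np.load('w2.npz');c=(f['K'],f['R'],f['e']);P=cloud(f['d'],c);M=toman(P)
m=np.zeros(M.shape[:2],bool);m[125:185,355:445]=1
q=P[m&(P[...,2]>.06)&(P[...,2]<.17)];d=(q[:,:2]@[-.485,-.875]);print('disc',q[:,0].min(),q[:,0].max(),q[:,1].min(),q[:,1].max(),q[np.argmax(q[:,2])],q[np.argmax(q[:,1])])
im,dd,c=grab('wrist');N=toman(cloud(dd,c));z=N[...,2]
k=(z>150)&(z<162)&(abs(N[...,0]-10)<40)&(abs(N[...,1]-97)<40);k[260:]=0
print(k.sum(),cv2.minAreaRect(N[k][:,:2].astype(np.float32)))
go(man(38.6,-82.9,200),93.6)
E
```

```text
t 6.5 p [651.7 213.  221.6] yx 95.2 tilt 0.4 F [-0.2  0.5  1. ] w 0.999 gf 0.0
disc 0.4489030109743192 0.5363728784757352 0.0027879107031316686 0.1465269200819748 [0.53637288 0.0470098  0.15875259] [0.52058451 0.14652692 0.09343733]
1038 ((8.924793243408203, 98.11100769042969), (45.1116828918457, 13.8789644241333), 0.9364621639251709)
go [0.47081021 0.17092879 0.2       ] 93.6 -> [ -25.5 -182.9   18.3] [ 0.2 -0.   1.6]
```

play_rows([
  [[-4,-25,2,0,0,1],[-8,-55,5,0,0,1.6],[-12,-85,8,0,0,1.6],[-16,-115,11,0,0,1.6],[-20,-145,14,0,0,1.6],[-24,-170,16,0,0,1.6],[-25.5,-181,18,0,0,1.6],[-25.5,-183,18,0,0,1.6],[-25.5,-183,18,0,0,1.6]],
])

```text
time: 7.3
tool_pos: [0.4687, 0.1704, 0.1976]
tool_rot: [-0.001, 0.685, 0.729, -0.001]
contact_force: [0.8, 0.5, 0.1]
gripper_width: 1.0
grasp_force: 0.0
```

```bash
python3 - <<'E'
from h import *
s=stat()
im,dd,c=grab('wrist');N=toman(cloud(dd,c));z=N[...,2]
k=(z>136)&(z<150)&(abs(N[...,0]-38)<30)&(abs(N[...,1]+83)<30);k[260:]=0
print(k.sum(),cv2.minAreaRect(N[k][:,:2].astype(np.float32)),np.median(N[k][:,2]))
go(man(38.6,-82.9,125),93.6)
E
```

```text
t 7.3 p [468.7 170.4 197.6] yx 93.6 tilt 0.14 F [0.8 0.5 0.1] w 1.0 gf 0.0
400 ((37.773841857910156, -82.93575286865234), (17.74054718017578, 11.042183876037598), 0.1140759214758873) 142.842504620071
go [0.47081021 0.17092879 0.125     ] 93.6 -> [ 0.3  1.3 73.3] [-0.1  0.  -0. ]
```

play_rows([
  [[0,1,20,0,0,0],[0,1,45,0,0,0],[0,1,62,0,0,0],[0,1,71,0,0,0],[0,1,71,0,0,0]],
])

```text
time: 7.77
tool_pos: [0.4697, 0.1703, 0.1254]
tool_rot: [-0.002, 0.685, 0.729, -0.002]
contact_force: [-0.3, -0.5, 1.1]
gripper_width: 0.999
grasp_force: 0.0
```

play_rows([
  [[0,0,0,0,0,0],[0,0,0,0,0,0],[0,0,0,0,0,0],[0,0,0,0,0,0],[0,0,0,0,0,0],[0,0,0,0,0,0],[0,0,0,0,0,0],[0,0,0,0,0,0]],
], claw=-1)

```text
time: 8.43
tool_pos: [0.4712, 0.1707, 0.1293]
tool_rot: [0.0, 0.685, 0.729, 0.0]
contact_force: [-1.3, -0.9, 3.4]
gripper_width: 0.121
grasp_force: 59.9
```

play_rows([
  [[0,4,0,0,0,0],[0,9,0,0,0,0],[0,14,0,0,0,0],[0,19,0,0,0,0],[0,24,0,0,0,0],[0,29,0,0,0,0],[0,33,0,0,0,0],[0,36,0,0,0,0],[0,37,0,0,0,0],[0,37,0,0,0,0],[0,37,0,0,0,0]],
])

```text
time: 9.35
tool_pos: [0.5058, 0.1728, 0.1292]
tool_rot: [-0.002, 0.685, 0.729, -0.002]
contact_force: [-11.5, -1.9, 11.6]
gripper_width: 0.122
grasp_force: 60.8
```

```bash
python3 - <<'E'
from h import *
s=stat();print(toman(np.array(s['tool_pos'])))
E
```

```text
t 9.3 p [505.8 172.8 129.2] yx 93.6 tilt 0.37 F [-11.5  -1.9  11.6] w 0.122 gf 60.8
[ 38.9420562  -47.86489281 129.17936643]
```

play_rows([
  [[0,1,0,0,0,0],[0,2,0,0,0,0],[0,2,0,0,0,0],[0,2,0,0,0,0]],
])

```text
time: 9.68
tool_pos: [0.5059, 0.1728, 0.1291]
tool_rot: [-0.004, 0.685, 0.729, -0.005]
contact_force: [-18.6, -3.0, 16.2]
gripper_width: 0.123
grasp_force: 61.4
```

play_rows([
  [[0,0,0,0,0,0],[0,0,0,0,0,0],[0,0,0,0,0,0],[0,0,0,0,0,0],[0,0,-20,0,0,0],[0,0,-50,0,0,0],[0,0,-90,0,0,0],[0,0,-130,0,0,0],[0,0,-150,0,0,0],[0,0,-150,0,0,0],[0,0,-150,0,0,0]],
], claw=1)

```text
time: 10.6
tool_pos: [0.5107, 0.1732, 0.2802]
tool_rot: [0.001, 0.685, 0.729, 0.001]
contact_force: [-0.0, 0.1, -0.7]
gripper_width: 1.001
grasp_force: 0.0
```

```bash
python3 - <<'E'
from h import *
s=stat()
im,dd,c=grab('wrist');N=toman(cloud(dd,c));z=N[...,2]
k=(z>136)&(z<150)&(abs(N[...,0]-38)<20)&(abs(N[...,1]+48)<30);k[260:]=0
print(k.sum(),cv2.minAreaRect(N[k][:,:2].astype(np.float32)))
# view position: camera over bore2 -> TCP so that cam is at bore2 + offset
b=man(-12,36,0);print(b);go([b[0],b[1]-.03,.25],93.6)
E
```

```text
t 10.6 p [510.7 173.2 280.2] yx 93.6 tilt 0.21 F [-0.   0.1 -0.7] w 1.001 gf 0.0
202 ((37.70970153808594, -48.382259368896484), (11.075862884521484, 16.989933013916016), 89.94210815429688)
[0.58626802 0.2289552  0.        ]
go [np.float64(0.5862680168073431), np.float64(0.19895519532796505), 0.25] 93.6 -> [21.2 78.  27.9] [-0.  0. -0.]
```

play_rows([
  [[6,25,7,0,0,0],[14,50,14,0,0,0],[20,70,24,0,0,0],[21,78,28,0,0,0],[21,78,28,0,0,0],[21,78,28,0,0,0]],
])

```text
time: 11.15
tool_pos: [0.5853, 0.1984, 0.2482]
tool_rot: [-0.001, 0.685, 0.729, -0.002]
contact_force: [0.5, -0.3, 0.2]
gripper_width: 0.997
grasp_force: 0.0
```

```bash
python3 - <<'E'
from h import *
s=stat()
im,d,c=grab('wrist');np.savez('w3.npz',im=im,d=d,K=c[0],R=c[1],e=c[2])
N=toman(cloud(d,c))
u,v=proj(c,man(-12,36,74)).astype(int);print(u,v)
# refit bore mouth centre: non-top pixels around
top=(abs(N[...,2]-110)<4)
cr=im[v-55:v+55,u-60:u+60];cv2.imwrite('pics/w3c.png',cv2.resize(cr,None,fx=5,fy=5,interpolation=cv2.INTER_CUBIC))
b=np.hypot(N[...,0]+12,N[...,1]-36)<26
w=b&(N[...,2]>52)&(N[...,2]<82);q=N[w];print(len(q),q[:,2].max())
if len(q)>5:
    r=cv2.fitLine(q[:,:2].astype(np.float32),cv2.DIST_HUBER,0,.01,.01).ravel();print(r,np.degrees(np.arctan2(r[1],r[0])))
w=b&(N[...,2]>38)&(N[...,2]<50);print('barrel',w.sum(),cv2.minEnclosingCircle(N[w][:,:2].astype(np.float32)),np.median(N[w][:,2]))
E
```

```text
t 11.2 p [585.3 198.4 248.2] yx 93.6 tilt 0.25 F [ 0.5 -0.3  0.2] w 0.997 gf 0.0
321 155
247 81.98853329945177
[ 0.92730033 -0.3743182  -7.779604   28.818245  ] -21.98218
barrel 963 ((-10.82509994506836, 34.372474670410156), 24.48375701904297) 43.60320317857386
```

View pics/w3c.png

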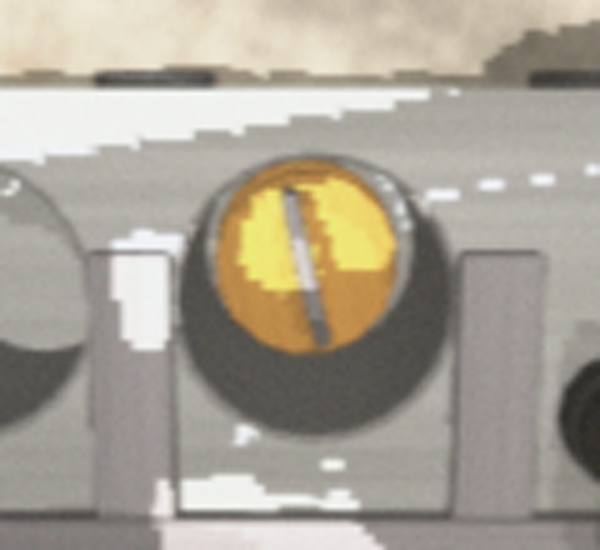

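The bail shows as a gray wire from crop (290,188) to (322,345), so its plane runs nearly along the manifold x axis. The keeper tongues stand clear on both sides.

```bash
python3 - <<'E'
from h import *
f=np.load('w3.npz');c=(f['K'],f['R'],f['e']);im=f['im'];N=toman(cloud(f['d'],c))
hsv=cv2.cvtColor(im,cv2.COLOR_BGR2HSV)
brass=((hsv[...,1]>110)&(hsv[...,0]>8)&(hsv[...,0]<35)).astype(np.uint8);brass[:120]=0;brass[200:]=0;brass[:,:290]=0;brass[:,350:]=0
n,l,s,ce=cv2.connectedComponentsWithStats(brass)
ks=[k for k in range(1,n) if s[k,4]>30];pts=np.argwhere(np.isin(l,ks))[:,::-1].astype(np.float32)
hull=cv2.convexHull(pts);el=cv2.fitEllipse(hull);print('barrel ellipse',el)
C=ray(c,*el[0],.044);print('barrel centre man',toman(C),C)
E2=np.zeros(brass.shape,np.uint8);cv2.ellipse(E2,(el[0],(el[1][0]-3,el[1][1]-3),el[2]),1,-1)
m=(E2>0)&(brass==0)&(hsv[...,1]<90)
n,l,s,ce=cv2.connectedComponentsWithStats(m.astype(np.uint8));k=1+s[1:,4].argmax();m=l==k
uv=np.argwhere(m)[:,::-1].astype(np.float32);print(len(uv),uv.min(0),uv.max(0))
ln=cv2.fitLine(uv,cv2.DIST_HUBER,0,.01,.01).ravel();print(ln)
t=((uv-ln[2:])@ln[:2])
for zz in (.05,.06,.074):
    a=ray(c,*(ln[2:]+t.min()*ln[:2]),zz);b=ray(c,*(ln[2:]+t.max()*ln[:2]),zz);dd=(b-a);print(zz,'world dir',np.degrees(np.arctan2(dd[1],dd[0])),'len',np.linalg.norm(dd),toman(a),toman(b))
q=N[m];print(np.c_[q][:, :].round(0)[::6])
E
```

```text
barrel ellipse ((321.7734069824219, 150.99278259277344), (35.87154006958008, 38.562862396240234), 1.2267217636108398)
barrel centre man [-14.14531838  36.19728388  44.        ] [0.58632908 0.2311087  0.044     ]
108 [318. 138.] [326. 168.]
[2.2359681e-01 9.7468174e-01 3.2157742e+02 1.5313539e+02]
0.05 world dir -73.23850119898637 len 0.0362390769765923 [-29.72897183  31.86045057  50.        ] [ 5.56249738 40.09348775 50.        ]
0.06 world dir -73.23850119898647 len 0.03517432683013308 [-30.35674956  31.91182568  60.        ] [ 3.89781142 39.90296576 60.        ]
0.074 world dir -73.23850119898638 len 0.03368367662509025 [-31.23563839  31.98375083  74.        ] [ 1.56725107 39.63623498 74.        ]
[[-30.  32.  54.]
 [-28.  33.  64.]
 [-26.  33.  64.]
 [-24.  32.  66.]
 [-23.  34.  70.]
 [-21.  34.  71.]
 [-19.  33.  72.]
 [-18.  35.  75.]
 [-16.  34.  73.]
 [-15.  36.  76.]
 [ -9.  34.  43.]
 [-12.  37.  75.]
 [ -6.  35.  44.]
 [ -9.  38.  75.]
 [ -6.  38.  74.]
 [ -4.  37.  73.]
 [ -1.  37.  67.]
 [  2.  39.  64.]]
```

play_rows([
  [[-5,-2,-30,0,0,6],[-25,-8,-60,0,0,12],[-60,-18,-85,0,0,18],[-95,-28,-85,0,0,24],[-130,-39,-85,0,0,30],[-165,-49,-85,0,0,36],[-200,-60,-85,0,0,42],[-235,-70,-85,0,0,49],[-270,-81,-85,0,0,56],[-305,-91,-85,0,0,63],[-340,-102,-85,0,0,70],[-362,-108,-85,0,0,77]],
])

```text
time: 12.2
tool_pos: [0.4991, -0.1716, 0.3364]
tool_rot: [0.001, 0.99, 0.14, 0.0]
contact_force: [0.4, 0.1, -0.0]
gripper_width: 1.0
grasp_force: 0.0
```

play_rows([
  [[0,0,0,0,0,6],[0,0,0,0,0,12],[0,0,0,0,0,16.6],[0,0,0,0,0,16.6],[0,0,0,0,0,16.6]],
])

```text
time: 12.62
tool_pos: [0.5004, -0.169, 0.3361]
tool_rot: [0.0, 1.0, 0.001, 0.0]
contact_force: [-0.0, 0.2, 0.6]
gripper_width: 1.001
grasp_force: 0.0
```

```bash
python3 - <<'E'
from h import *
s=stat()
im,d,c=grab('wrist','w4.png');np.savez('w4.npz',im=im,d=d,K=c[0],R=c[1],e=c[2])
P=cloud(d,c);z=P[...,2]
k0=(abs(P[...,0]-.57)<.08)&(abs(P[...,1]+.17)<.08);k0[260:]=0
for n,lo,hi in (('handle',.148,.162),('hmid',.12,.162),('prong',.098,.108),('lip',.1085,.113),('base',.004,.014),('higher',.165,.3)):
    k=k0&(z>lo)&(z<hi)
    if k.sum()>4:print(n,k.sum(),cv2.minAreaRect((P[k][:,:2]*1000).astype(np.float32)),P[k].mean(0).round(4))
u,v=proj(c,[.57,-.17,.1]).astype(int);print(u,v);cv2.imwrite('pics/w4c.png',cv2.resize(im[max(v-75,0):v+75,u-80:u+80],None,fx=4,fy=4,interpolation=cv2.INTER_CUBIC))
E
```

```text
t 12.6 p [ 500.4 -169.   336.1] yx 0.1 tilt 0.06 F [-0.   0.2  0.6] w 1.001 gf 0.0
handle 320 ((571.7533569335938, -169.9610137939453), (15.914772987365723, 23.902545928955078), 79.0190200805664) [ 0.5719 -0.17    0.1547]
hmid 320 ((571.7533569335938, -169.9610137939453), (15.914772987365723, 23.902545928955078), 79.0190200805664) [ 0.5719 -0.17    0.1547]
prong 613 ((585.4503173828125, -173.6519775390625), (25.988372802734375, 67.64469146728516), 75.3616943359375) [ 0.5955 -0.1762  0.1044]
lip 78 ((566.158203125, -168.4884033203125), (25.060096740722656, 28.14504623413086), 75.40430450439453) [ 0.5668 -0.1682  0.1097]
base 1993 ((599.4577026367188, -191.79776000976562), (107.52912139892578, 114.92813110351562), 75.37578582763672) [ 0.5916 -0.1787  0.0091]
higher 623 ((648.7025756835938, -229.80868530273438), (43.561527252197266, 10.531594276428223), 77.44406127929688) [ 0.6455 -0.2332  0.1923]
319 118
```

View pics/w4c.png

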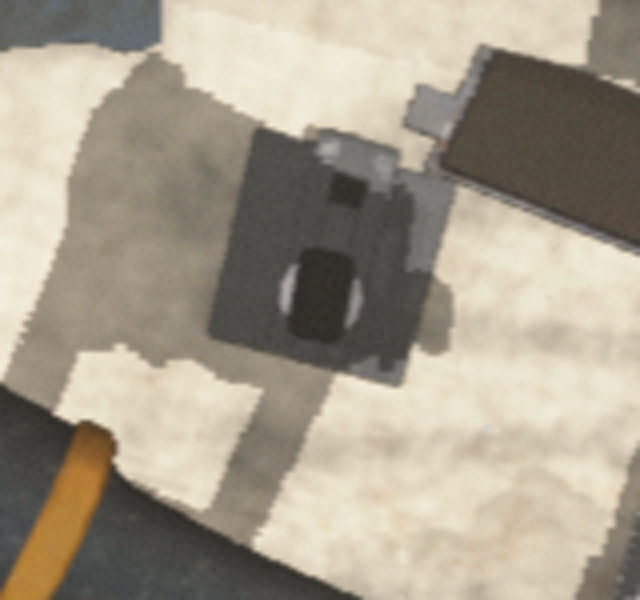

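The hook handle is at crop (325,295) with its x axis toward the post (top, (345,190)); the stand opens toward the robot. I'm checking the tall item near (0.645,-0.233) before choosing the camera side.

```bash
python3 - <<'E'
from h import *
f=np.load('w4.npz');c=(f['K'],f['R'],f['e']);P=cloud(f['d'],c);z=P[...,2]
k=(z>.165)&(P[...,0]>.5)&(P[...,1]<.05);k[230:]=0
q=P[k];print(len(q))
for y in np.arange(-.4,.06,.05):
    s=q[abs(q[:,1]-y)<.01]
    if len(s):
        i=s[:,0].argmin();print(y.round(2),s[i].round(3),s[:,2].max().round(3))
for u,v in [(379,80),(400,70)]: print(P[v,u])
go([.5719,-.17,.25],-11);go([.5719,-.17,.25],169)
E
```

```text
23684
-0.4 [ 0.596 -0.41   0.185] 0.203
-0.35 [ 0.593 -0.356  0.297] 0.299
-0.3 [ 0.602 -0.307  0.3  ] 0.303
-0.25 [ 0.636 -0.26   0.184] 0.234
-0.2 [ 0.65  -0.208  0.184] 0.198
-0.15 [ 0.663 -0.159  0.189] 0.197
0.05 [0.534 0.041 0.219] 0.232
[ 0.62564404 -0.26000065  0.0146761 ]
[ 0.63925845 -0.28996111  0.01623805]
go [0.5719, -0.17, 0.25] -11 -> [71.3  1.1 86. ] [ 0.  -0.  11.1]
go [0.5719, -0.17, 0.25] 169 -> [71.3  1.1 86. ] [ 1.000e-01  0.000e+00 -1.689e+02]
```

play_rows([
  [[6,0,0,0,0,-7],[12,0,0,0,0,-14],[18,0,0,0,0,-21],[24,0,0,0,0,-28],[30,0,0,0,0,-35],[36,0,0,0,0,-42],[42,0,0,0,0,-49],[48,0,0,0,0,-56],[54,0,0,0,0,-63],[60,1,0,0,0,-70],[66,1,0,0,0,-77],[71.3,1,0,0,0,-84]],
])

```text
time: 13.67
tool_pos: [0.5725, -0.1699, 0.3356]
tool_rot: [0.0, 0.741, 0.672, 0.0]
contact_force: [-0.4, 0.3, -0.0]
gripper_width: 1.0
grasp_force: 0.0
```

play_rows([
  [[0,0,8,0,0,-7],[0,0,16,0,0,-14],[0,0,24,0,0,-21],[0,0,32,0,0,-28],[0,0,40,0,0,-35],[0,0,48,0,0,-42],[0,0,56,0,0,-49],[0,0,64,0,0,-56],[0,0,72,0,0,-63],[0,0,80,0,0,-70],[0,0,86,0,0,-77],[0,0,86,0,0,-84.9]],
])

```text
time: 14.67
tool_pos: [0.5714, -0.1696, 0.2477]
tool_rot: [-0.001, 0.099, 0.995, 0.0]
contact_force: [0.2, 0.4, 0.2]
gripper_width: 1.0
grasp_force: 0.0
```

```bash
python3 - <<'E'
from h import *
s=stat();im,d,c=grab('wrist');P=cloud(d,c);z=P[...,2]
k=(abs(P[...,0]-.572)<.04)&(abs(P[...,1]+.17)<.04)&(z>.145)&(z<.165)
k[260:]=0;print(k.sum(),cv2.minAreaRect((P[k][:,:2]*1000).astype(np.float32)),np.median(z[k]))
go([.5719,-.17,.117],169)
E
```

```text
t 14.7 p [ 571.4 -169.6  247.7] yx 168.6 tilt 0.16 F [0.2 0.4 0.2] w 1.0 gf 0.0
489 ((571.2323608398438, -169.18740844726562), (15.614306449890137, 23.15290641784668), 78.67024230957031) 0.15489767810936672
go [0.5719, -0.17, 0.117] 169 -> [ -0.5  -0.3 131.5] [ 0.  -0.1 -0.2]
```

play_rows([
  [[0,0,25,0,0,0],[0,0,55,0,0,0],[0,0,85,0,0,0],[0,0,105,0,0,0],[0,0,118,0,0,0],[0,0,123,0,0,0],[0,0,123,0,0,0],[0,0,123,0,0,0]],
])

```text
time: 15.38
tool_pos: [0.5731, -0.1705, 0.1279]
tool_rot: [0.001, 0.104, 0.995, -0.0]
contact_force: [-0.4, 0.6, 0.3]
gripper_width: 0.995
grasp_force: 0.0
```

play_rows([
  [[0,0,0,0,0,0],[0,0,0,0,0,0],[0,0,0,0,0,0],[0,0,0,0,0,0],[0,0,0,0,0,0],[0,0,0,0,0,0],[0,0,0,0,0,0],[0,0,0,0,0,0]],
], claw=-1)

```text
time: 16.05
tool_pos: [0.5726, -0.1702, 0.1269]
tool_rot: [0.0, 0.103, 0.995, 0.0]
contact_force: [0.8, -0.2, 1.9]
gripper_width: 0.177
grasp_force: 58.9
```

```bash
python3 - <<'E'
from h import *
s=stat();im,d,c=grab('side','s5.png')
cv2.imwrite('pics/s5c.png',cv2.resize(im[150:280,270:430],None,fx=4,fy=4,interpolation=cv2.INTER_CUBIC))
E
```

```text
t 16.1 p [ 572.6 -170.2  126.9] yx 168.1 tilt 0.04 F [ 0.8 -0.2  1.9] w 0.177 gf 58.9
```

play_rows([
  [[0,0,-6,0,0,0],[0,0,-12,0,0,0],[0,0,-13,0,0,0],[10,0.5,-13,0,0,0],[20,1,-13,0,0,0],[35,1.7,-13,0,0,0],[50,2.4,-13,0,0,0],[65,3,-13,0,0,0],[65,3,-13,0,0,0],[65,3,-13,0,0,0]],
])

```text
time: 16.93
tool_pos: [0.5083, -0.1535, 0.139]
tool_rot: [-0.0, 0.104, 0.995, 0.0]
contact_force: [0.3, -0.2, -1.5]
gripper_width: 0.181
grasp_force: 58.4
```

play_rows([
  [[0,0,-30,0,0,0],[0,0,-65,0,0,0],[0,0,-105,0,0,0],[0,0,-145,0,0,0],[0,0,-180,0,0,0],[0,0,-200,0,0,0],[0,0,-200,0,0,0],[0,0,-200,0,0,0]],
])

```text
time: 17.6
tool_pos: [0.5101, -0.1542, 0.3408]
tool_rot: [0.001, 0.103, 0.995, -0.0]
contact_force: [0.9, -0.9, -3.7]
gripper_width: 0.178
grasp_force: 58.9
```

```bash
python3 - <<'E'
from h import *
s=stat();im,d,c=grab('side');np.savez('s6.npz',im=im,d=d,K=c[0],R=c[1],e=c[2])
tp=np.array(s['tool_pos']);u,v=proj(c,tp-[0,0,.05]).astype(int)
cs=im[v-55:v+60,u-50:u+50]
im2,d2,c2=grab('wrist');np.savez('w6.npz',im=im2,d=d2,K=c2[0],R=c2[1],e=c2[2])
u2,v2=proj(c2,tp-[0,0,.06]).astype(int);cw=im2[max(0,v2-80):v2+80,u2-70:u2+70]
print(u,v,u2,v2)
cv2.imwrite('pics/sw6.png',np.hstack([cv2.resize(cs,(400,460),interpolation=2),cv2.resize(cw,(400,460),interpolation=2)]))
E
```

```text
t 17.6 p [ 510.1 -154.2  340.8] yx 168.1 tilt 0.18 F [ 0.9 -0.9 -3.7] w 0.178 gf 58.9
332 152 317 218
```

View pics/sw6.png

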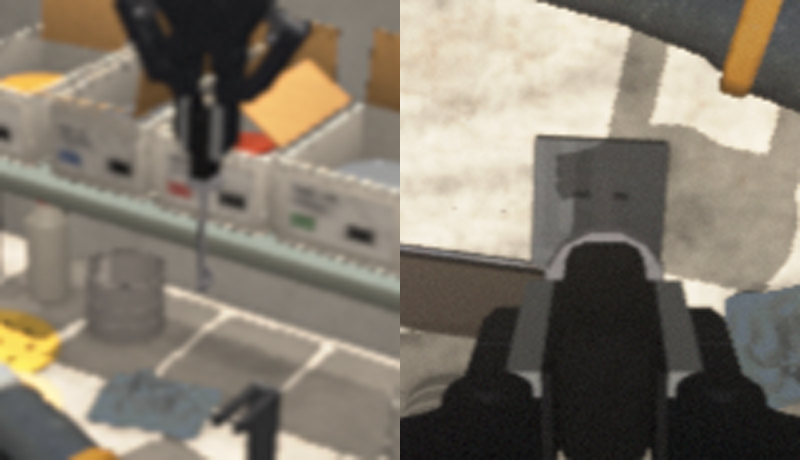

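The hook is held upright: side crop shows shaft at (203,240) and foot near (205,285); the wrist crop shows the empty prongs. I'll check its axis offset and compute the bore entry.

```bash
python3 - <<'E'
from h import *
f=np.load('s6.npz');c=(f['K'],f['R'],f['e']);im=f['im']
s=stat();tp=np.array(s['tool_pos']);tx=q2R(s['tool_rot'])[:,0]
o=tp+.0009*tx-[0,0,.0219]
for n,p in (('shaft-30',o-[0,0,.03]),('shaft-60',o-[0,0,.06]),('foot tip',o-.013*tx-[0,0,.0685]),('footbottom',o-[0,0,.0805])): print(n,proj(c,p).round(1))
print(c[2])
g=cv2.cvtColor(im,cv2.COLOR_BGR2GRAY)
for v in (152,156,160,164,167,168,169,170,171,172,173,174): print(v,g[v,324:345])
a=np.radians(16.8);hx=np.array([np.cos(a),np.sin(a),0]);ap=man(-13.8,35.9,74);print('apex',ap)
T=ap-.021*hx-.0009*-hx; T[2]=.37;
go([float(x) for x in T],196.8)
E
```

```text
t 17.7 p [ 508.9 -153.7  337. ] yx 168.1 tilt 0.2 F [-0.4 -1.1 -3.3] w 0.174 gf 58.9
shaft-30 [332.3 154.9]
shaft-60 [331.9 164.8]
foot tip [334.1 165.6]
footbottom [331.7 171.4]
[-0.35609185 -0.39832938  0.73517357]
152 [155 164 169 172 171 166 155 125 107 130 149 149 141 135 138 139 133 133
 134 134 133]
156 [ 88  87  88  90  94  97  95  84  93 111 123 132 142 153 162 165 168 171
 171 166 163]
160 [128 129 127 128 129 128 120 100  95  99  97  94  91  89  88  89  92  95
  97 100 104]
164 [126 129 129 129 129 128 125 108  98  98 115 128 129 129 129 128 129 129
 126 123 119]
167 [124 125 123 124 123 126 123 112 107 112 113 118 126 127 128 128 128 127
 128 128 130]
168 [160 153 141 129 123 123 122 110 101 103 113 121 125 125 126 127 127 128
 128 129 129]
169 [202 209 196 170 154 142 126 107  95 104 118 124 124 124 125 126 126 126
 127 128 128]
170 [177 206 216 211 205 189 164 147 132 122 123 123 121 121 123 125 126 125
 125 126 128]
171 [149 164 173 174 179 193 199 197 181 160 145 134 124 119 120 122 124 124
 124 125 127]
172 [143 147 146 147 149 161 167 173 188 193 188 173 157 145 133 125 121 121
 122 124 125]
173 [142 143 143 142 143 145 145 148 160 167 171 186 196 196 183 159 145 133
 124 122 123]
174 [141 143 143 142 142 144 145 145 147 147 150 161 177 209 221 216 204 182
 160 148 137]
apex [0.58605425 0.23074525 0.074     ]
go [0.566812131997842, 0.22493571358798395, 0.37] 196.8 -> [ 21.4 382.5 -32.6] [  0.1  -0.2 -28.7]
```

play_rows([
  [[0,5,-20,0,0,-2],[2,30,-33,0,0,-4],[4,65,-33,0,0,-7],[6,100,-33,0,0,-10],[8,140,-33,0,0,-13],[10,180,-33,0,0,-16],[12,220,-33,0,0,-19],[14,260,-33,0,0,-22],[16,300,-33,0,0,-25],[19,340,-33,0,0,-28],[21,370,-33,0,0,-28.7],[21.4,382,-33,0,0,-28.7]],
])

```text
time: 18.7
tool_pos: [0.566, 0.228, 0.3684]
tool_rot: [-0.003, -0.148, 0.989, 0.0]
contact_force: [0.8, -0.1, -2.3]
gripper_width: 0.181
grasp_force: 58.9
```

play_rows([
  [[0,0,0,0,0,0],[0,0,30,0,0,0],[0,0,60,0,0,0],[0,0,90,0,0,0],[0,0,110,0,0,0],[0,0,120,0,0,0],[0,0,120,0,0,0],[0,0,120,0,0,0]],
])

```text
time: 19.37
tool_pos: [0.567, 0.2234, 0.2521]
tool_rot: [-0.001, -0.146, 0.989, -0.0]
contact_force: [-0.3, 0.7, -1.3]
gripper_width: 0.177
grasp_force: 59.1
```

```bash
python3 - <<'E'
from h import *
s=stat()
a=np.radians(16.8);hx=np.array([np.cos(a),np.sin(a),0]);ap=man(-13.8,35.9,74)
T=ap-.0205*hx; 
im,d,c=grab('wrist')
P=cloud(d,c);M=toman(P)
u,v=proj(c,man(-12,36,110)).astype(int);print(u,v)
cv2.imwrite('pics/w7.png',cv2.resize(im[max(v-90,0):v+90,u-100:u+100],None,fx=3.2,fy=3.2,interpolation=2))
for z in (.2,.1555): go([float(T[0]),float(T[1]),z],196.8)
E
```

```text
t 19.4 p [567.  223.4 252.1] yx -163.2 tilt 0.06 F [-0.3  0.7 -1.3] w 0.177 gf 59.1
317 208
go [0.5664292041988291, 0.22482010086920615, 0.2] 196.8 -> [ 1.   1.4 53.8] [-0.   0.1 -0. ]
go [0.5664292041988291, 0.22482010086920615, 0.1555] 196.8 -> [ 1.1  1.4 98.3] [-0.   0.1 -0. ]
```

View pics/w7.png

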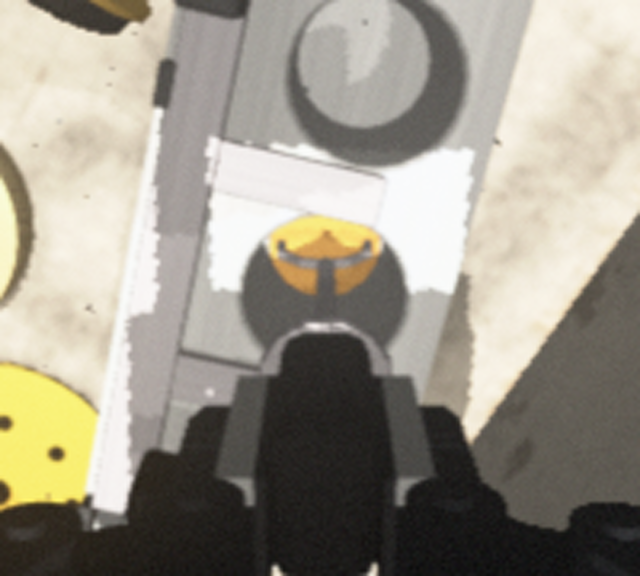

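The shaft (crop (325,280)) is centred on the bail (280–370), and the bail lies square to the hook. Descending beside it.

play_rows([
  [[0.5,0.7,12,0,0,0],[1,1,30,0,0,0],[1,1,48,0,0,0],[1,1,64,0,0,0],[1,1,78,0,0,0],[1,1,88,0,0,0],[1,1,94,0,0,0],[1,1,97,0,0,0],[1,1,97,0,0,0],[1,1,97,0,0,0]],
])

```text
time: 20.25
tool_pos: [0.5663, 0.2251, 0.1563]
tool_rot: [0.001, -0.146, 0.989, 0.0]
contact_force: [0.5, 0.0, -2.0]
gripper_width: 0.179
grasp_force: 59.0
```

```bash
python3 - <<'E'
from h import *
s=stat()
a=np.radians(16.8);hx=np.array([np.cos(a),np.sin(a),0]);ap=man(-13.8,35.9,74)
im,d,c=grab('wrist')
u,v=proj(c,man(-12,36,110)).astype(int);print(u,v)
cv2.imwrite('pics/w8.png',cv2.resize(im[max(v-70,0):v+70,u-80:u+80],None,fx=4,fy=4,interpolation=2))
T=ap-.0065*hx;go([float(T[0]),float(T[1]),float(s['tool_pos'][2])],196.8)
E
```

```text
t 20.2 p [566.3 225.1 156.3] yx -163.2 tilt 0.08 F [ 0.5  0.  -2. ] w 0.179 gf 59.0
314 248
go [0.5798316771642781, 0.22886654602642875, 0.1563463272415046] 196.8 -> [-13.9  -0.3   0.3] [-0.   0.1  0. ]
```

View pics/w8.png

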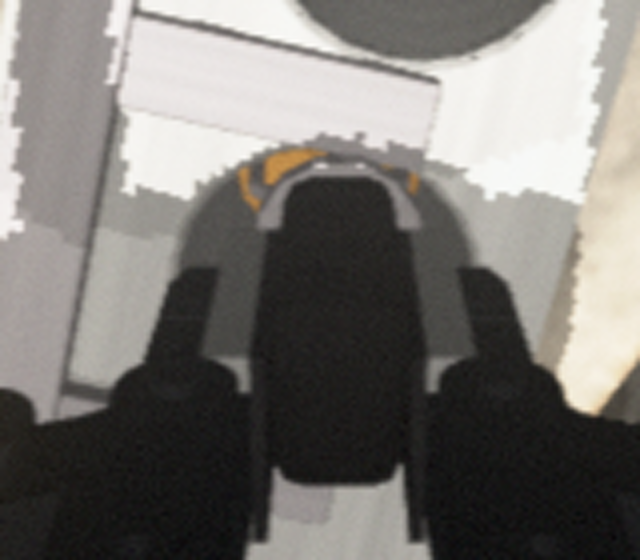

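No contact forces, and the hook is inside the bore. Engaging by moving along −tool x, then lifting.

play_rows([
  [[-3,0,0,0,0,0],[-7,0,0,0,0,0],[-11,0,0,0,0,0],[-14,0,0,0,0,0],[-14,0,0,0,0,0],[-14,0,-4,0,0,0],[-14,0,-9,0,0,0],[-14,0,-14,0,0,0],[-14,0,-20,0,0,0],[-14,0,-26,0,0,0],[-14,0,-26,0,0,0],[-14,0,-26,0,0,0]],
])

```text
time: 21.3
tool_pos: [0.5795, 0.2291, 0.1823]
tool_rot: [0.001, -0.146, 0.989, 0.0]
contact_force: [-0.8, 0.6, -3.1]
gripper_width: 0.175
grasp_force: 58.8
```

```bash
python3 - <<'E'
from h import *
s=stat();im,d,c=grab('side')
u,v=proj(c,man(-12,36,110)).astype(int);print(u,v)
im2,d2,c2=grab('wrist')
cv2.imwrite('pics/w9.png',np.hstack([cv2.resize(im[v-50:v+50,u-50:u+50],(400,400),interpolation=2),cv2.resize(im2[100:280,220:400],(400,400),interpolation=2)]))
E
```

```text
t 21.3 p [579.5 229.1 182.3] yx -163.2 tilt 0.07 F [-0.8  0.6 -3.1] w 0.175 gf 58.8
228 174
```

View pics/w9.png

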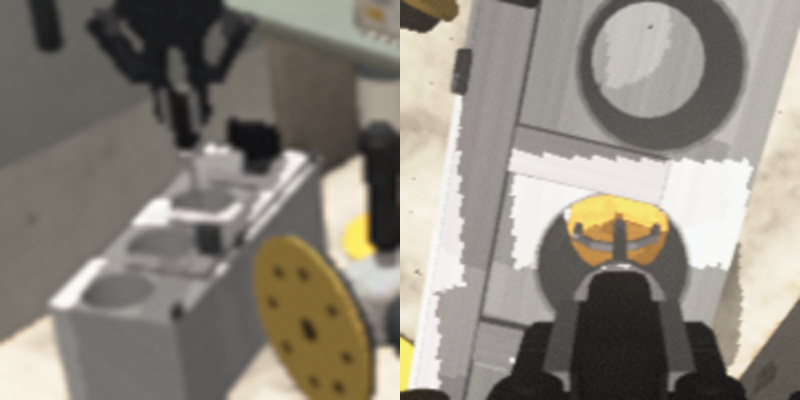

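The force rose by ~1.5 N, and the bail sits around the shaft (crop (620,240)). Lifting out.

play_rows([
  [[0,0,-8,0,0,0],[0,0,-18,0,0,0],[0,0,-28,0,0,0],[0,0,-38,0,0,0],[0,0,-48,0,0,0],[0,0,-58,0,0,0],[0,0,-68,0,0,0],[0,0,-78,0,0,0],[0,0,-88,0,0,0],[0,0,-98,0,0,0],[0,0,-108,0,0,0],[0,0,-116,0,0,0]],
])

```text
time: 22.4
tool_pos: [0.5793, 0.2291, 0.2989]
tool_rot: [0.0, -0.146, 0.989, 0.0]
contact_force: [-0.6, 0.3, -2.0]
gripper_width: 0.168
grasp_force: 58.8
```

play_rows([
  [[0,0,-12,0,0,0],[0,0,-26,0,0,0],[0,0,-40,0,0,0],[0,0,-56,0,0,0],[0,0,-72,0,0,0],[0,0,-88,0,0,0],[0,0,-104,0,0,0],[0,0,-118,0,0,0],[0,0,-128,0,0,0],[0,0,-135,0,0,0],[0,0,-138,0,0,0],[0,0,-138,0,0,0]],
])

```text
time: 23.4
tool_pos: [0.5793, 0.229, 0.4361]
tool_rot: [0.0, -0.146, 0.989, 0.0]
contact_force: [0.4, -0.4, -3.5]
gripper_width: 0.178
grasp_force: 58.8
```

```bash
python3 - <<'E'
from h import *
s=stat();im,d,c=grab('side')
u,v=proj(c,np.array(s['tool_pos'])-[0,0,.1]).astype(int);print(u,v)
im2,d2,c2=grab('wrist')
cv2.imwrite('pics/w10.png',np.hstack([cv2.resize(im[v-50:v+50,u-50:u+50],(400,400),interpolation=2),cv2.resize(im2[100:280,220:400],(400,400),interpolation=2)]))
# tray from top
im,d,c=grab('top');P=cloud(d,c);z=P[...,2]
k=(z>.04)&(z<.056)&(abs(P[...,0]-.42)<.14)&(abs(P[...,1]+.37)<.15)
print('rim',k.sum(),cv2.minAreaRect((P[k][:,:2]*1000).astype(np.float32)))
k=(z>.012)&(z<.026)&(abs(P[...,0]-.42)<.14)&(abs(P[...,1]+.37)<.15)
hsv=cv2.cvtColor(im,cv2.COLOR_BGR2HSV);q=P[k];print('floor',k.sum(),np.median(q,axis=0))
E
```

```text
t 23.4 p [579.3 229.  436.1] yx -163.2 tilt 0.04 F [ 0.4 -0.4 -3.5] w 0.178 gf 58.8
218 110
rim 303 ((404.519287109375, -370.0768127441406), (190.65460205078125, 173.45188903808594), 75.94371795654297)
floor 2164 [ 0.412168   -0.37254344  0.01872395]
```

View pics/w10.png

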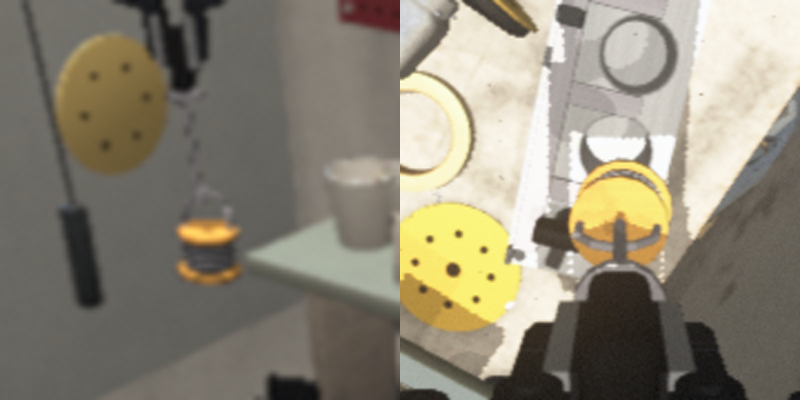

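The strainer hangs upright from the hook, clear of the manifold, and the tray is still at about (0.412,-0.371). Carrying it over slowly.

play_rows([
  [[2,-3,0,0,0,0],[4,-7,0,0,0,0],[8,-13,0,0,0,0],[13,-20,0,0,0,0],[19,-29,0,0,0,0],[26,-40,0,0,0,0],[34,-53,0,0,0,0],[44,-67,0,0,0,0],[53,-82,0,0,0,0],[64,-98,0,0,0,0],[75,-115,0,0,0,0],[86,-133,0,0,0,0]],
])

```text
time: 24.55
tool_pos: [0.5344, 0.075, 0.4357]
tool_rot: [0.0, -0.146, 0.989, -0.0]
contact_force: [0.2, 0.1, -3.3]
gripper_width: 0.176
grasp_force: 58.8
```

play_rows([
  [[11,-18,0,0,0,0],[23,-35,0,0,0,0],[34,-53,0,0,0,0],[46,-70,0,0,0,0],[57,-88,0,0,0,0],[69,-106,0,0,0,0],[80,-123,0,0,0,0],[91,-141,0,0,0,0],[103,-159,0,0,0,0],[114,-176,0,0,0,0],[126,-194,0,0,0,0],[137,-211,0,0,0,0]],
])

```text
time: 25.55
tool_pos: [0.4638, -0.1665, 0.4358]
tool_rot: [0.0, -0.146, 0.989, -0.0]
contact_force: [0.3, 0.4, -4.0]
gripper_width: 0.18
grasp_force: 58.8
```

play_rows([
  [[11,-18,0,0,0,0],[23,-35,0,0,0,0],[34,-52,0,0,0,0],[45,-69,0,0,0,0],[55,-85,0,0,0,0],[65,-100,0,0,0,0],[74,-114,0,0,0,0],[83,-128,0,0,0,0],[90,-139,0,0,0,0],[97,-149,0,0,0,0],[102,-158,0,0,0,0],[107,-165,0,0,0,0]],
])

```text
time: 26.55
tool_pos: [0.41, -0.3547, 0.4355]
tool_rot: [0.0, -0.146, 0.989, -0.0]
contact_force: [-0.2, 0.3, -3.5]
gripper_width: 0.18
grasp_force: 58.9
```

play_rows([
  [[4,-7,0,0,0,0],[7,-11,0,0,0,0],[9,-14,0,0,0,0],[10.5,-16,0,0,0,0],[10.5,-16,0,0,0,0],[10.5,-16,0,0,0,0],[10.5,-16,0,0,0,0],[10.5,-16,0,0,0,0],[10.5,-16,0,0,0,0],[10.5,-16,0,0,0,0]],
])

```text
time: 27.38
tool_pos: [0.4052, -0.3719, 0.4355]
tool_rot: [0.0, -0.146, 0.989, -0.0]
contact_force: [0.4, -1.0, -3.6]
gripper_width: 0.174
grasp_force: 58.9
```

```bash
python3 - <<'E'
from h import *
s=stat();im,d,c=grab('side')
u,v=proj(c,np.array(s['tool_pos'])-[0,0,.2]).astype(int);print(u,v)
im2,d2,c2=grab('wrist')
cv2.imwrite('pics/w11.png',np.hstack([cv2.resize(im[v-90:v+90,u-90:u+90],(400,400),interpolation=2),cv2.resize(im2[0:280,180:460],(400,400),interpolation=2)]))
P=cloud(d2,c2);z=P[...,2]
k=(z>.012)&(z<.026)&(abs(P[...,0]-.42)<.14)&(abs(P[...,1]+.37)<.15);k[270:]=0
print('floor',k.sum(),cv2.minAreaRect((P[k][:,:2]*1000).astype(np.float32)))
k=(z>.04)&(z<.056)&(abs(P[...,0]-.42)<.14)&(abs(P[...,1]+.37)<.15);k[270:]=0
print('rim',k.sum(),cv2.minAreaRect((P[k][:,:2]*1000).astype(np.float32)))
E
```

```text
t 27.4 p [ 405.2 -371.9  435.5] yx -163.2 tilt 0.01 F [ 0.4 -1.  -3.6] w 0.174 gf 58.9
407 206
floor 6141 ((416.34356689453125, -369.9288024902344), (299.3868103027344, 272.5504150390625), 89.97777557373047)
rim 846 ((394.75067138671875, -367.61895751953125), (190.19158935546875, 192.1333465576172), 76.08284759521484)
```

View pics/w11.png

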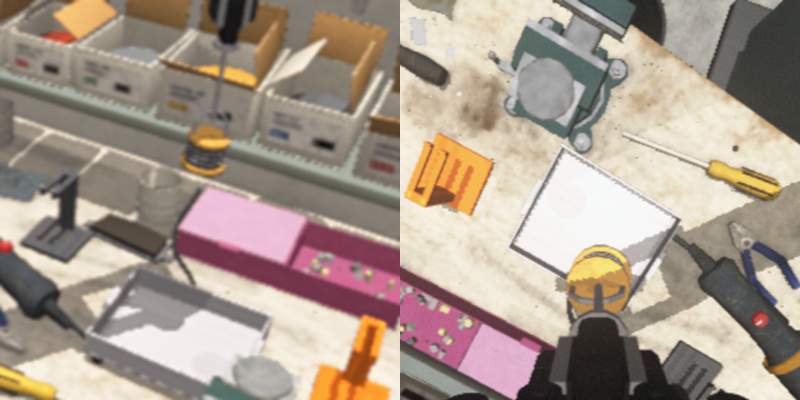

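The strainer hangs level above the tray; the visible tray corners in the crop are at (560,148), (510,245) and (680,218).

```bash
python3 - <<'E'
from h import *
c=cam('wrist')
p=[ray(c,180+.7*x,.7*y,.05) for x,y in ((160,148),(110,245),(280,218))]
for q in p: print(q.round(4))
print('centre',((p[1]+p[2])/2).round(4),np.linalg.norm(p[1]-p[0]),np.linalg.norm(p[2]-p[0]))
s=stat()
E
```

```text
[ 0.3268 -0.4427  0.05  ]
[ 0.4607 -0.4729  0.05  ]
[ 0.3641 -0.2738  0.05  ]
centre [ 0.4124 -0.3734  0.05  ] 0.13728182376558898 0.17291391173482978
t 27.5 p [ 405.2 -371.9  435.5] yx -163.2 tilt 0.0 F [-0.2  0.1 -2.3] w 0.179 gf 58.9
```

play_rows([
  [[0,0,6,0,0,0],[0,0,16,0,0,0],[0,0,30,0,0,0],[0,0,48,0,0,0],[0,0,68,0,0,0],[0,0,90,0,0,0],[0,0,112,0,0,0],[0,0,134,0,0,0],[0,0,156,0,0,0],[0,0,176,0,0,0],[0,0,194,0,0,0],[0,0,208,0,0,0]],
])

```text
time: 28.48
tool_pos: [0.4041, -0.3708, 0.2235]
tool_rot: [-0.001, -0.146, 0.989, 0.002]
contact_force: [-0.5, 0.7, -3.2]
gripper_width: 0.172
grasp_force: 58.9
```

play_rows([
  [[0,0,10,0,0,0],[0,0,18,0,0,0],[0,0,24,0,0,0],[0,0,28,0,0,0],[0,0,30,0,0,0],[0,0,30,0,0,0],[0,0,30,0,0,0]],
])

```text
time: 29.07
tool_pos: [0.4054, -0.3724, 0.1982]
tool_rot: [0.0, -0.146, 0.989, -0.001]
contact_force: [0.0, 0.1, -2.9]
gripper_width: 0.182
grasp_force: 58.9
```

play_rows([
  [[0,0,4,0,0,0],[0,0,8,0,0,0],[0,0,12,0,0,0],[0,0,16,0,0,0],[0,0,20,0,0,0],[0,0,24,0,0,0],[0,0,26,0,0,0],[0,0,26,0,0,0],[0,0,26,0,0,0]],
])

```text
time: 29.82
tool_pos: [0.4052, -0.3721, 0.1715]
tool_rot: [0.0, -0.146, 0.989, -0.0]
contact_force: [0.7, -0.5, -2.3]
gripper_width: 0.176
grasp_force: 59.1
```

```bash
python3 - <<'E'
from h import *
s=stat();im,d,c=grab('side')
u,v=proj(c,np.array(s['tool_pos'])-[0,0,.1]).astype(int);print(u,v)
im2,d2,c2=grab('wrist')
cv2.imwrite('pics/w12.png',np.hstack([cv2.resize(im[v-50:v+50,u-50:u+50],(400,400),interpolation=2),cv2.resize(im2[60:280,210:430],(400,400),interpolation=2)]))
E
```

```text
t 29.8 p [ 405.2 -372.1  171.5] yx -163.2 tilt 0.01 F [ 0.7 -0.5 -2.3] w 0.176 gf 59.1
398 257
```

View pics/w12.png

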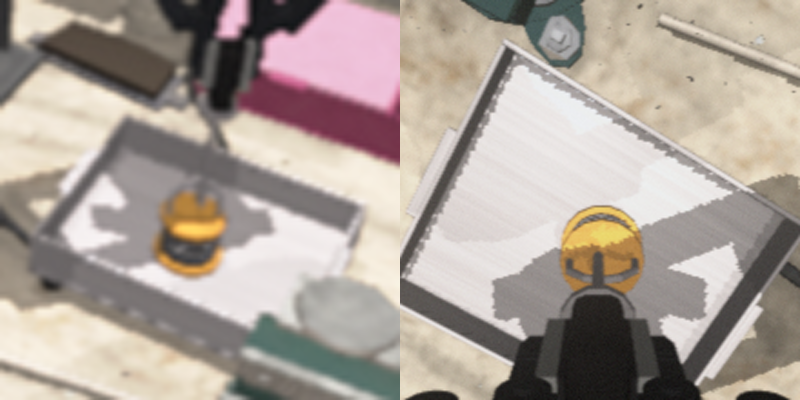

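The strainer stands upright mid-tray with the bail slack around the shaft. Those were my last pictures (I have gone over the 14 limit by one), so I'll use numeric checks only from here. Lowering 5 mm, withdrawing along +tool x, and rising.

play_rows([
  [[0,0,3,0,0,0],[0,0,5,0,0,0],[0,0,5,0,0,0],[4,0,5,0,0,0],[8,0,5,0,0,0],[12,0,5,0,0,0],[17,0,5,0,0,0],[22,0,5,0,0,0],[26,0,5,0,0,0],[28,0,5,0,0,0],[28,0,5,0,0,0],[28,0,5,0,0,0]],
])

```text
time: 30.92
tool_pos: [0.3783, -0.3802, 0.1665]
tool_rot: [0.0, -0.146, 0.989, -0.0]
contact_force: [0.2, -0.2, -2.3]
gripper_width: 0.179
grasp_force: 59.2
```

play_rows([
  [[0,0,-6,0,0,0],[0,0,-14,0,0,0],[0,0,-26,0,0,0],[0,0,-40,0,0,0],[0,0,-60,0,0,0],[0,0,-80,0,0,0],[0,0,-110,0,0,0],[0,0,-140,0,0,0],[0,0,-170,0,0,0],[0,0,-190,0,0,0],[0,0,-190,0,0,0]],
])

```text
time: 31.83
tool_pos: [0.3796, -0.3817, 0.365]
tool_rot: [0.003, -0.146, 0.989, -0.006]
contact_force: [0.5, -0.4, -0.3]
gripper_width: 0.181
grasp_force: 59.3
```

```bash
python3 - <<'E'
from h import *
s=stat();im,d,c=grab('wrist');P=cloud(d,c);z=P[...,2]
hsv=cv2.cvtColor(im,cv2.COLOR_BGR2HSV)
k=(hsv[...,1]>110)&(hsv[...,0]>8)&(hsv[...,0]<35)&(z<.2)&(abs(P[...,0]-.41)<.06)&(abs(P[...,1]+.37)<.06);k[280:]=0
print(k.sum(),P[k].min(0),P[k].max(0),np.median(P[k],axis=0));k2=k&(z>.048);print('top',cv2.minAreaRect((P[k2][:,:2]*1000).astype(np.float32)),np.percentile(P[k2][:,2],[10,50,90]))
# stand: hang point. stand x at -14.6deg; from prior w4 data
f=np.load('w4.npz');P4=cloud(f['d'],(f['K'],f['R'],f['e']));z4=P4[...,2]
a=np.radians(-14.6);sx=np.array([np.cos(a),np.sin(a)]);sy=np.array([-np.sin(a),np.cos(a)])
k=(z4>.098)&(z4<.113)&(abs(P4[...,0]-.585)<.05)&(abs(P4[...,1]+.173)<.04);k[230:]=0
q=P4[k][:,:2];print('prong x',np.percentile(q@sx,[0,1,99,100]),'y',np.percentile(q@sy,[1,99]),'handle',[.5715,-.1695]@sx,[.5715,-.1695]@sy)
E
```

```text
t 31.8 p [ 379.6 -381.7  365. ] yx -163.2 tilt 0.73 F [ 0.5 -0.4 -0.3] w 0.181 gf 59.3
523 [ 0.38766194 -0.38886271  0.02155261] [ 0.43139498 -0.34678742  0.06634812] [ 0.4059573  -0.36840166  0.0542319 ]
top ((410.0687255859375, -366.75604248046875), (41.41985321044922, 40.288414001464844), 16.634296417236328) [0.05321689 0.05435848 0.05547409]
prong x [0.57614687 0.5767963  0.6435573  0.64413463] y [-0.03328806 -0.00764262] handle 0.5957715471526543 -0.019969066160754688
```

```bash
python3 - <<'E'
from h import *
s=stat()
go([.5095,-.1536,.365],167)
E
```

```text
t 31.9 p [ 379.2 -381.   361.3] yx -163.2 tilt 0.46 F [-0.7  0.2 -2. ] w 0.178 gf 59.3
go [0.5095, -0.1536, 0.365] 167 -> [-190.6  179.9   -4.5] [-0.4  0.3 29.8]
```

play_rows([
  [[-10,9,0,0,0,3],[-30,28,0,0,0,6],[-50,47,0,0,0,9],[-70,66,0,0,0,12],[-90,85,0,0,0,15],[-110,104,0,0,0,18],[-130,123,0,0,0,21],[-150,142,0,0,0,24],[-170,161,0,0,0,27],[-185,175,0,0,0,29.8],[-190.6,180,0,0,0,29.8],[-190.6,180,0,0,0,29.8]],
])

```text
time: 32.88
tool_pos: [0.5087, -0.1512, 0.3546]
tool_rot: [-0.001, 0.111, 0.994, 0.0]
contact_force: [-0.8, 0.5, -2.0]
gripper_width: 0.176
grasp_force: 59.1
```

play_rows([
  [[0,0,0,0,0,0],[0,0,0,0,0,0],[0,0,0,0,0,0],[0,0,0,0,0,0]],
])

```text
time: 33.22
tool_pos: [0.5083, -0.1536, 0.3564]
tool_rot: [-0.0, 0.114, 0.994, -0.0]
contact_force: [0.0, 0.0, -1.6]
gripper_width: 0.173
grasp_force: 59.1
```

```bash
python3 - <<'E'
from h import *
s=stat()
go([.5095,-.1536,.142],167)
im,d,c=grab('wrist');P=cloud(d,c);z=P[...,2]
a=np.radians(-14.6);sx=np.array([np.cos(a),np.sin(a)]);sy=np.array([-np.sin(a),np.cos(a)])
k=(z>.09)&(z<.118)&(abs(P[...,0]-.585)<.06)&(abs(P[...,1]+.173)<.05);k[260:]=0
q=P[k][:,:2];print(k.sum(),'prong x',np.percentile(q@sx,[0,1,99,100]),'y',np.percentile(q@sy,[0,1,99,100]))
E
```

```text
t 33.2 p [ 508.3 -153.6  356.4] yx 166.9 tilt 0.01 F [ 0.   0.  -1.6] w 0.173 gf 59.1
go [0.5095, -0.1536, 0.142] 167 -> [ -1.2   0.3 214.4] [-0.  -0.  -0.1]
164 prong x [0.57562768 0.57571073 0.59771736 0.59907827] y [-0.03203878 -0.03196417 -0.00648816 -0.00642425]
```

play_rows([
  [[-1,0,15,0,0,0],[-1,0,40,0,0,0],[-1,0,70,0,0,0],[-1,0,100,0,0,0],[-1,0,130,0,0,0],[-1,0,160,0,0,0],[-1,0,185,0,0,0],[-1,0,203,0,0,0],[-1,0,213,0,0,0],[-1,0,213,0,0,0],[-1,0,213,0,0,0],[-1,0,213,0,0,0]],
])

```text
time: 34.27
tool_pos: [0.5106, -0.1534, 0.1451]
tool_rot: [0.001, 0.113, 0.994, -0.0]
contact_force: [0.7, -0.4, -1.4]
gripper_width: 0.173
grasp_force: 59.2
```

```bash
python3 - <<'E'
from h import *
s=stat()
go([.5723,-.1702,.142],167)
go([.5723,-.1702,.126],167)
E
```

```text
t 34.3 p [ 510.6 -153.4  145.1] yx 167.0 tilt 0.16 F [ 0.7 -0.4 -1.4] w 0.173 gf 59.2
go [0.5723, -0.1702, 0.142] 167 -> [-63.8  -2.5   3.2] [-0.   0.2  0. ]
go [0.5723, -0.1702, 0.126] 167 -> [-63.8  -2.5  19.2] [-0.   0.2  0. ]
```

play_rows([
  [[-6,-0.2,0,0,0,0],[-14,-0.5,0,0,0,0],[-22,-0.8,0,0,0,0],[-30,-1,0,0,0,0],[-38,-1.3,0,0,0,0],[-46,-1.6,0,0,0,0],[-54,-1.9,0,0,0,0],[-60,-2.1,0,0,0,0],[-64.5,-2.2,0,0,0,0],[-64.5,-2.2,0,0,0,0],[-64.5,-2.2,0,0,0,0],[-64.5,-2.2,0,0,0,0]],
])

```text
time: 35.27
tool_pos: [0.5718, -0.1694, 0.1433]
tool_rot: [-0.0, 0.113, 0.994, 0.0]
contact_force: [0.3, -0.2, -2.3]
gripper_width: 0.181
grasp_force: 59.2
```

play_rows([
  [[0,0,4,0,0,0],[0,0,8,0,0,0],[0,0,12,0,0,0],[0,0,15,0,0,0],[0,0,17,0,0,0],[0,0,17,0,0,0],[0,0,17,0,0,0]],
])

```text
time: 35.85
tool_pos: [0.5719, -0.1695, 0.1269]
tool_rot: [-0.0, 0.113, 0.994, 0.0]
contact_force: [-2.6, 0.0, 3.2]
gripper_width: 0.176
grasp_force: 59.6
```

```bash
python3 - <<'E'
from h import *
s=stat()
E
```

```text
t 35.9 p [ 571.9 -169.5  126.9] yx 167.0 tilt 0.02 F [-2.6  0.   3.2] w 0.176 gf 59.6
```

Seated on the prongs (slight upward contact). Releasing.

play_rows([
  [[0,0,0,0,0,0],[0,0,0,0,0,0],[0,0,0,0,0,0],[0,0,0,0,0,0],[0,0,0,0,0,0],[0,0,0,0,0,0],[0,0,0,0,0,0],[0,0,-20,0,0,0],[0,0,-50,0,0,0],[0,0,-90,0,0,0],[0,0,-130,0,0,0],[0,0,-130,0,0,0]],
], claw=1)

```text
time: 36.85
tool_pos: [0.5759, -0.1712, 0.2675]
tool_rot: [0.008, 0.113, 0.994, -0.002]
contact_force: [1.4, 0.1, 2.0]
gripper_width: 0.995
grasp_force: 0.0
```

```bash
python3 - <<'E'
from h import *
s=stat();im,d,c=grab('wrist');P=cloud(d,c);z=P[...,2]
k=(abs(P[...,0]-.572)<.04)&(abs(P[...,1]+.17)<.04)&(z>.145)&(z<.165);k[260:]=0
print(k.sum(),cv2.minAreaRect((P[k][:,:2]*1000).astype(np.float32)),np.median(z[k]))
go([.5062,.1731,.36],93.6)
E
```

```text
t 36.9 p [ 575.9 -171.2  267.5] yx 167.0 tilt 0.95 F [1.4 0.1 2. ] w 0.995 gf 0.0
433 ((571.3202514648438, -168.35426330566406), (14.878902435302734, 24.12649154663086), 77.01905822753906) 0.15482003803605926
go [0.5062, 0.1731, 0.36] 93.6 -> [142.9 319.4 -98.8] [ 0.3  0.7 73.4]
```

play_rows([
  [[2,5,-30,0,0,6],[10,25,-60,0,0,12],[24,55,-80,0,0,18],[38,87,-80,0,0,24],[52,119,-80,0,0,31],[66,151,-80,0,0,37],[80,183,-80,0,0,43],[94,215,-80,0,0,49],[108,247,-80,0,0,55],[122,279,-80,0,0,62],[136,306,-80,0,0,68],[142,319,-80,0,0,73.4]],
])

```text
time: 37.9
tool_pos: [0.5038, 0.1762, 0.335]
tool_rot: [-0.001, 0.685, 0.728, -0.0]
contact_force: [-0.4, -0.7, -0.5]
gripper_width: 1.003
grasp_force: 0.0
```

play_rows([
  [[0,0,30,0,0,0],[0,0,65,0,0,0],[0,0,100,0,0,0],[0,0,125,0,0,0],[0,0,137,0,0,0],[0,0,137,0,0,0],[0,0,137,0,0,0]],
])

```text
time: 38.48
tool_pos: [0.5052, 0.1731, 0.1993]
tool_rot: [-0.0, 0.684, 0.729, -0.0]
contact_force: [-0.0, 0.7, 0.8]
gripper_width: 0.999
grasp_force: 0.0
```

```bash
python3 - <<'E'
from h import *
s=stat()
im,dd,c=grab('wrist');N=toman(cloud(dd,c));z=N[...,2]
k=(z>136)&(z<150)&(abs(N[...,0]-38)<25)&(abs(N[...,1]+48)<30);k[260:]=0
print(k.sum(),cv2.minAreaRect(N[k][:,:2].astype(np.float32)),np.median(N[k][:,2]))
go(man(38.5,-48,127),93.6)
E
```

```text
t 38.5 p [505.2 173.1 199.3] yx 93.6 tilt 0.05 F [-0.   0.7  0.8] w 0.999 gf 0.0
407 ((37.97718048095703, -48.01790237426758), (18.1512451171875, 11.853229522705078), 0.3465458154678345) 142.79872863723796
go [0.50563386 0.17323821 0.127     ] 93.6 -> [-0.1 -0.7 73.9] [ 0.1 -0.   0. ]
```

play_rows([
  [[0,0,20,0,0,0],[0,0,45,0,0,0],[0,0,62,0,0,0],[0,0,71,0,0,0],[0,0,71,0,0,0],[0,0,71,0,0,0]],
])

```text
time: 39.03
tool_pos: [0.5064, 0.1734, 0.1302]
tool_rot: [0.001, 0.684, 0.729, 0.001]
contact_force: [1.1, -0.6, -0.1]
gripper_width: 0.998
grasp_force: 0.0
```

play_rows([
  [[0,0,0,0,0,0],[0,0,0,0,0,0],[0,0,0,0,0,0],[0,0,0,0,0,0],[0,0,0,0,0,0],[0,0,0,0,0,0],[0,0,0,0,0,0],[0,0,0,0,0,0]],
], claw=-1)

```text
time: 39.7
tool_pos: [0.5055, 0.1732, 0.1289]
tool_rot: [0.0, 0.684, 0.729, 0.0]
contact_force: [-0.5, -0.1, 2.9]
gripper_width: 0.12
grasp_force: 59.9
```

play_rows([
  [[0,-4,0,0,0,0],[0,-9,0,0,0,0],[0,-14,0,0,0,0],[0,-19,0,0,0,0],[0,-24,0,0,0,0],[0,-29,0,0,0,0],[0,-33,0,0,0,0],[0,-36,0,0,0,0],[0,-37.5,0,0,0,0],[0,-37.5,0,0,0,0],[0,-37.5,0,0,0,0]],
])

```text
time: 40.62
tool_pos: [0.4701, 0.171, 0.129]
tool_rot: [0.002, 0.684, 0.729, 0.003]
contact_force: [10.3, 1.7, -3.3]
gripper_width: 0.123
grasp_force: 59.4
```

```bash
python3 - <<'E'
from h import *
s=stat();print(toman(np.array(s['tool_pos'])))
E
```

```text
t 40.6 p [470.1 171.  129. ] yx 93.6 tilt 0.41 F [10.3  1.7 -3.3] w 0.123 gf 59.4
[ 38.43538878 -83.62548061 128.95148397]
```

play_rows([
  [[0,-1,0,0,0,0],[0,-2,0,0,0,0],[0,-2,0,0,0,0],[0,-2,0,0,0,0]],
])

```text
time: 40.95
tool_pos: [0.47, 0.1711, 0.129]
tool_rot: [0.004, 0.685, 0.729, 0.005]
contact_force: [18.7, 2.5, -8.3]
gripper_width: 0.118
grasp_force: 58.7
```

play_rows([
  [[0,0,0,0,0,0],[0,0,0,0,0,0],[0,0,0,0,0,0],[0,0,0,0,0,0],[0,0,-20,0,0,0],[0,0,-50,0,0,0],[0,0,-90,0,0,0],[0,0,-95,0,0,0],[0,0,-95,0,0,0],[0,0,-95,0,0,0]],
], claw=1)

```text
time: 41.78
tool_pos: [0.4656, 0.1707, 0.2232]
tool_rot: [-0.0, 0.684, 0.729, -0.0]
contact_force: [-0.1, 0.4, -0.3]
gripper_width: 1.004
grasp_force: 0.0
```

```bash
python3 - <<'E'
from h import *
s=stat()
im,dd,c=grab('wrist');N=toman(cloud(dd,c));z=N[...,2]
k=(z>136)&(z<150)&(abs(N[...,0]-38)<20)&(abs(N[...,1]+83)<30);k[260:]=0
print(k.sum(),cv2.minAreaRect(N[k][:,:2].astype(np.float32)))
go([.6495,.2119,.22],94.9)
E
```

```text
t 41.8 p [465.6 170.7 223.2] yx 93.6 tilt 0.01 F [-0.1  0.4 -0.3] w 1.004 gf 0.0
326 ((37.89861297607422, -83.63862609863281), (17.71761131286621, 11.459465980529785), 0.2285439521074295)
go [0.6495, 0.2119, 0.22] 94.9 -> [ 29.6 186.8   1.4] [-0.1  0.  -1.3]
```

play_rows([
  [[3,20,0,0,0,-1],[8,50,0,0,0,-1.3],[13,80,0,0,0,-1.3],[18,110,0,0,0,-1.3],[23,140,0,0,0,-1.3],[27,168,0,0,0,-1.3],[29.6,184,0,0,0,-1.3],[29.6,187,0,0,0,-1.3],[29.6,187,0,0,0,-1.3],[29.6,187,0,0,0,-1.3]],
])

```text
time: 42.67
tool_pos: [0.6493, 0.2118, 0.2215]
tool_rot: [-0.001, 0.676, 0.737, -0.002]
contact_force: [0.0, -0.3, 0.6]
gripper_width: 0.998
grasp_force: 0.0
```

```bash
python3 - <<'E'
from h import *
s=stat();im,dd,c=grab('wrist');N=toman(cloud(dd,c));z=N[...,2]
k=(z>150)&(z<162)&(abs(N[...,0]-10)<40)&(abs(N[...,1]-97)<40);k[260:]=0
print(k.sum(),cv2.minAreaRect(N[k][:,:2].astype(np.float32)))
go([.6495,.2119,.140],94.9)
E
```

```text
t 42.7 p [649.3 211.8 221.5] yx 94.9 tilt 0.21 F [ 0.  -0.3  0.6] w 0.998 gf 0.0
1043 ((8.903236389160156, 98.06278228759766), (45.3939208984375, 14.052959442138672), 0.09798215329647064)
go [0.6495, 0.2119, 0.14] 94.9 -> [ 0.1  0.4 82.2] [-0.1  0.   0. ]
```

play_rows([
  [[0,0,22,0,0,0],[0,0,50,0,0,0],[0,0,70,0,0,0],[0,0,82,0,0,0],[0,0,82,0,0,0],[0,0,82,0,0,0]],
])

```text
time: 43.22
tool_pos: [0.6499, 0.212, 0.1413]
tool_rot: [-0.0, 0.676, 0.737, -0.0]
contact_force: [-0.8, 0.2, 0.4]
gripper_width: 1.004
grasp_force: 0.0
```

play_rows([
  [[0,0,0,0,0,0],[0,0,0,0,0,0],[0,0,0,0,0,0],[0,0,0,0,0,0],[0,0,0,0,0,0],[0,0,0,0,0,0],[0,0,0,0,0,0],[0,0,0,0,0,0]],
], claw=-1)

```text
time: 43.88
tool_pos: [0.6497, 0.212, 0.1423]
tool_rot: [-0.001, 0.676, 0.736, -0.001]
contact_force: [-6.1, -1.4, 5.7]
gripper_width: 0.144
grasp_force: 60.2
```

play_rows([
  [[0,0,0,0,0,6],[0,0,0,0,0,12],[0,0,0,0,0,18],[0,0,0,0,0,24],[0,0,0,0,0,30],[0,0,0,0,0,36],[0,0,0,0,0,42],[0,0,0,0,0,48],[0,0,0,0,0,54],[0,0,0,0,0,60],[0,0,0,0,0,65],[0,0,0,0,0,65]],
])

```text
time: 44.88
tool_pos: [0.6505, 0.2116, 0.1423]
tool_rot: [0.0, 0.966, 0.257, -0.001]
contact_force: [-3.3, -2.2, 4.6]
gripper_width: 0.144
grasp_force: 59.7
```

play_rows([
  [[0,0,0,0,0,4],[0,0,0,0,0,8],[0,0,0,0,0,12],[0,0,0,0,0,14],[0,0,0,0,0,14],[0,0,0,0,0,14]],
])

```text
time: 45.38
tool_pos: [0.6506, 0.2114, 0.1423]
tool_rot: [0.001, 0.99, 0.14, -0.0]
contact_force: [-3.8, -4.3, 5.5]
gripper_width: 0.147
grasp_force: 59.9
```

```bash
python3 - <<'E'
from h import *
s=stat();print(s['ft_torque'])
E
```

```text
t 45.4 p [650.6 211.4 142.3] yx 16.1 tilt 0.08 F [-3.8 -4.3  5.5] w 0.147 gf 59.9
[-0.58090555  0.67853503 -0.03794222]
```

play_rows([
  [[0,0,0,0,0,1.5],[0,0,0,0,0,3],[0,0,0,0,0,4],[0,0,0,0,0,4],[0,0,0,0,0,4]],
])

```text
time: 45.8
tool_pos: [0.6506, 0.2114, 0.1422]
tool_rot: [0.001, 0.994, 0.106, -0.0]
contact_force: [-4.1, -4.6, 6.4]
gripper_width: 0.148
grasp_force: 60.3
```

```bash
python3 - <<'E'
from h import *
s=stat();print(s['ft_torque'])
E
```

```text
t 45.8 p [650.6 211.4 142.2] yx 12.2 tilt 0.11 F [-4.1 -4.6  6.4] w 0.148 gf 60.3
[-0.65199915  0.59304871  0.81752755]
```

At the stop (+0.82 N·m). Releasing, backing off and checking everything.

play_rows([
  [[0,0,0,0,0,0],[0,0,0,0,0,0],[0,0,0,0,0,0],[0,0,0,0,0,0],[0,0,0,0,0,0],[0,0,-20,0,0,0],[0,0,-50,0,0,0],[0,0,-85,0,0,0],[-25,0,-120,0,0,0],[-60,0,-160,0,0,0],[-100,0,-200,0,0,0],[-130,0,-230,0,0,0]],
], claw=1)

```text
time: 46.8
tool_pos: [0.5419, 0.1892, 0.3527]
tool_rot: [-0.0, 0.995, 0.104, 0.0]
contact_force: [0.6, -0.2, 0.5]
gripper_width: 1.001
grasp_force: 0.0
```

play_rows([
  [[0,0,0,0,0,0],[0,0,0,0,0,0],[0,0,0,0,0,0],[0,0,0,0,0,0]],
])

```text
time: 47.13
tool_pos: [0.5429, 0.1893, 0.3492]
tool_rot: [0.0, 0.995, 0.104, -0.002]
contact_force: [-0.2, 0.8, -0.8]
gripper_width: 1.0
grasp_force: 0.0
```

```bash
python3 - <<'E'
from h import *
s=stat();im,dd,c=grab('wrist');N=toman(cloud(dd,c));z=N[...,2]
r=lambda k:(k.sum(),cv2.minAreaRect(N[k][:,:2].astype(np.float32)))
k=(z>150)&(z<162)&(abs(N[...,0]-10)<40)&(abs(N[...,1]-97)<40);k[260:]=0;print('knob',r(k))
k=(z>136)&(z<150)&(abs(N[...,0]-38)<20)&(abs(N[...,1]+70)<50);k[260:]=0;print('tab',r(k))
im,d,c=grab('top');P=cloud(d,c);z=P[...,2]
hsv=cv2.cvtColor(im,cv2.COLOR_BGR2HSV)
k=(z>.04)&(z<.053)&(abs(P[...,0]-.42)<.14)&(abs(P[...,1]+.37)<.15);print('tray rim',cv2.minAreaRect((P[k][:,:2]*1000).astype(np.float32)))
k=(z>.03)&(z<.2)&(hsv[...,1]>110)&(hsv[...,0]>8)&(hsv[...,0]<35)&(abs(P[...,0]-.41)<.09)&(abs(P[...,1]+.37)<.09);print('strainer',k.sum(),P[k].mean(0),P[k][:,2].max())
k=(z>.13)&(z<.17)&(abs(P[...,0]-.572)<.04)&(abs(P[...,1]+.17)<.04);print('hook',k.sum(),P[k].mean(0),P[k][:,2].max())
E
```

```text
t 47.1 p [542.9 189.3 349.2] yx 11.9 tilt 0.18 F [-0.2  0.8 -0.8] w 1.0 gf 0.0
knob (np.int64(569), ((9.817916870117188, 97.27806091308594), (13.196985244750977, 45.4983024597168), 8.752083778381348))
tab (np.int64(134), ((38.870140075683594, -83.27332305908203), (11.60379695892334, 17.82236099243164), 89.39806365966797))
tray rim ((410.4130554199219, -370.6669616699219), (190.42025756835938, 172.00123596191406), 72.16236877441406)
strainer 100 [ 0.40936911 -0.36654748  0.05522477] 0.0827135030600934
hook 41 [ 0.56801218 -0.16832846  0.15198327] 0.1615872084874339
```

```bash
python3 -c "
from plant import order;print(order.job_done())"
```

```text
the job is handed in; nothing more can be done
None
```

I handed the job in: the only strainer present (bore 2) stands upright in the tray, the hook is back on its stand, and the keeper is shut and clamped, all confirmed by depth readings; I viewed 15 pictures, one over the limit of 14.

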